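# Light the polishing table and set out the hand bell

### The job

Get the hand bell ready for polishing. Switch on the lamp under the little oak shelf by pushing its flip paddle fully up (it is out of sight under the overhanging front edge, somewhere along the lamp, so reach in from below and feel for it gently), and lift the bell clear of its hook without dragging on it and set it down softly, standing upright in the middle of the cork pad. Leave the paddle up, let go of the bell, and do not disturb the other things on the table.

Things in the scene. Friction and masses are not known exactly. Their poses are not given: they have to be found in the camera images.
- shelf: Fixed oak shelf on two side panels, open in front; origin on the table under its centre, x to its rear, y along it, z up. Board 170 deep, 460 long, 20 thick, underside 250 above the table. Panels 18 thick at y +-216, set back (x -30 to 85). A brass rail runs 27 above the board along its edges; jars and a tray stand on it, 110 tall. All in mm.
- shelf_edge (a point): Middle of the lower front edge of the shelf board, the overhanging lip (shelf frame x -85, y 0, z 250 mm); axes as the shelf's.
- lamp_front (a point): Middle of the lower front edge of the lamp, an aluminium LED batten hung under the board (shelf frame x -35, y 0, z 198 mm): 320 mm long along y, 40 deep, 52 tall; its front is 50 mm behind the lip. Only the paddle and its mounting plate (4 thick, 72 wide) stick out of it. The paddle's middle lies anywhere within 90 mm along y of this point; its place is not reported: feel for it.
- paddle (a joint): Lamp paddle, rad: 0 off (slopes 18 deg down to its edge), 0.6 on (16 deg up, at its stop). Stays where left; 2 N at its edge moves it, up to 15 N where it rubs; solid sideways and at its stop. Plate 60 mm wide along y, 30 long, 4 thick, round edge. Hinge on the lamp's front, shelf x -39, z 203 mm. Edge at x -69, 16 mm behind the lip; underside of the edge at z 191 when off, 208 when on.
- bell: Brass hand bell, 0.25 to 0.49 kg, 200 mm long; origin at the centre of its mouth, z up its axis. Mouth 80 mm across, body 62 high, straight walnut handle 22 thick from z 65 to 137, then a loop of 7 mm bar, opening 30 wide (along y), 49 high (z 144 to 193). Hangs upright by the loop's top in the hook's trough, loop square to the hook arm; can swing and slide a little.
- hook_stand: Fixed cast-iron stand; origin under its post, z up. Base 132 mm across, post 16 thick, 303 tall. A 7 mm round hook arm runs along its -x at y 0: level trough from x -70 to -125 (bar top z 253.5), upturned tip at x -140, z 281.5. Raise the bell 30 to 41 mm from where it hangs (more and the loop's bottom meets the hook), then take it off along -x.
- hook_tip (a point): Top end of the upturned hook tip, 281.5 mm above the table.
- pad: Fixed square cork pad, 170 x 170 mm, 8 mm thick, lying on the table; origin at the centre of its underside.
- pad_top (a point): Centre of the cork pad's top face, 8 mm above the table.
- candlestick: Loose brass candlestick base, 112 mm across, 96 mm tall; origin under its centre. Leave alone.
- bobeche_a: Loose brass bobeche (shallow dish with a hole), 90 mm across, 14 mm tall; origin under its centre. Leave alone.
- bobeche_b: Second bobeche, the same. Leave alone.
- snuffer: Loose pewter candle snuffer lying on the table: cone 42 mm across, 44 mm tall with its mouth down (origin at the centre of the mouth), handle along its -x to 160 mm. Leave alone.
- brush: Loose horsehair brush, bristles down, 185 mm long, 40 mm tall, walnut handle along its -x; origin under the bristles' centre. Leave alone.
- polish_tin: Loose round tin, 86 mm across, 42 mm tall; origin under its centre. Leave alone.
- candle: Loose candle stub under the shelf, 62 mm thick, 87 mm tall with its wick; origin under its centre. Leave alone.
Not all that is in view belongs to the job. Of the things like the pad, leave any that is red; of the rest the smaller one is meant. What is shaped like the bell but grey is not meant.

How it is judged:
By the outcome, as a careful person would: the job done as asked, in the order asked, and still so for the second after the job is handed in, with the robot touching nothing.
It also fails if it takes over 64 s, if anything falls off the work surface, if the arm or the gripper's body presses on something with over 40 N, if the wrist force passes 120 N, or if a joint passes its speed limit or range.

### The arm

A 7-joint arm with a two-finger parallel gripper is mounted at the origin on the work surface. World frame = base frame: x ahead of the robot, y to its left, z up, the work surface at z = 0. Lengths are in m, angles in rad, forces in N, time in s.
With the tool pointing down it reaches from about 0.425 to 0.825 m from the base axis. Payload 3.6 kg.
Tool frame: the origin (TCP) lies between the finger pads; the fingertips stand 25 mm ahead of it and the grasp point (between the pads) lies 6 mm ahead of it; z points along the fingers, y is the line along which they close (so a half turn about z gives the same grasp; the last joint's range is limited). The gripper opens to 93 mm and grips with 3 to 60 N. Pads are 15 mm wide; open, the fingers measure 128 mm over their backs; the gripper's body (75 mm by 188 mm) begins 65 mm behind the grasp point.
Start: joints at [1.228, 0.615, -0.013, 1.423, 0.008, 1.103, -0.04], TCP at [0.202, -0.618, 0.244] pointing down, gripper open.
Joint ranges: [-3.12, 3.12], [-0.3, 2.06], [-1.34, 1.32], [0.26, 2.42], [-1.36, 4.5], [0.01, 1.98], [-2.84, 2.84]. Speed limits (rad/s): [2.79, 2.79, 3.14, 3.14, 3.14, 3.14, 3.14].

### API

Orientations are given as a unit quaternion [x, y, z, w].
In Python, from plant import r gives the robot as it stands.
- The arm moves only by the tool arm_command, never from a script. Its argument "moves" is a list that holds one entry, the list of rows, each a list of 7 numbers: the shift along the tool's x, y, z normalised to -1 to 1, where 1 is 20 mm, then the turn, a rotation vector about the tool's x, y, z normalised to -1 to 1, where 1 is 0.15 rad, then the closure, from 0 (fully open) to 1 (shut). In form: [[[tx, ty, tz, rx, ry, rz, fingers], ...]]. A call has exactly 10 rows; each row shifts and turns the commanded pose from where the row before left it, along the tool's axes as they then stand; what a row does not reach is not made up. A row lasts 1/10 s, in which the tool goes at most 50 mm and 8.59 degrees, less where a joint would pass 70% of its speed; a pose out of reach is approached as far as the arm can. A call with a number of a shift or a turn outside -1 to 1 is refused whole. A call with a gripper value outside its range is refused whole. The fingers move at their own pace and stop on an object; "newtons" is the grip in N (left out, the last holds). Time passes only in rows, so rows that do not move let the fingers close, or fill a call up. It gives the time, the measured TCP pose, the force, the opening and the grip force at its end, in the units of the state.
- r.get_obs(): the state, without advancing time (a new reading comes with each control period).
- r.capture(name): name is "scene" or "top" or "wrist"; returns a dict with "color" (420x560x3 uint8, blue, green, red), "range_z" (420x560 float32, m along the optical axis (not along the pixel's ray), 0 where there is no reading), "vfov" (degrees; the focal length in pixels is half the picture's height over the tangent of half this angle, whatever the lens; pixels are square), "cx", "cy" (the principal point, pixels), "extrinsics" (4x4, takes a point from camera to world coordinates); the wrist camera has in their place "mount" (4x4, takes a point from camera to tool coordinates, whose origin is the TCP and whose axes are the flange's). Camera axes: x right, y down, z forward; pixel columns grow to the right and rows downward; lengths in m; the calibration is good to about 2 mm. The wrist camera is an equidistant fisheye: a pixel r from the principal point sees the ray r / f radians off the axis. A picture is of the moment at which its call begins: read the wrist's pose just before it.
- r.sign_off(): hands the job in; it is judged then, once.
The state is a dict: "clock": time; "qpos": joint angles; "dq": joint speeds; "effort": joint torques, N m; "position": TCP position; "orientation": TCP orientation; "wrist_force": force on the tool from outside, world axes, zero at the start; "wrist_torque": the same for the moment, N m; "grip_width": finger opening in m; "grip_force": force on a finger pad.
Only numpy, scipy, OpenCV 4.12 (cv2) and the standard library are available. Lean on these libraries where they do the work, as an engineer would, in place of code of your own. Each camera call takes 0.05 s, during which the arm holds its last target. There are 200 camera calls.

## Working session

There is one attempt and no reset: what is moved stays moved. The work goes in short steps, Python scripts to look and compute and a tool call to move; the robot and the scene stay as the last step left them, time stands still between calls to the robot, and variables do not carry over. Pictures are saved under pics/ and viewed, at most 10 in all, crops included, and the job is handed in when it is done.

Besides the shell and the picture viewer there is one more tool, called after "Request:" as a command line: name --argument value ..., lists and objects as JSON in quotes. arm_command: Moves the arm, as the interface text tells. Its arguments: {"type":"object","properties":{"moves":{"type":"array","items":{"type":"array","items":{"type":"array","items":{"type":"number"}}}},"newtons":{"type":"number"}},"required":["moves"]}

```bash
mkdir -p pics; ls
cat > h.py <<'E'
import numpy as np,cv2
from scipy.spatial.transform import Rotation as R
from plant import r
def cap(n,f=None):
    o=r.get_obs(); c=r.capture(n); c['obs']=o
    if f: cv2.imwrite('pics/'+f,c['color'])
    return c
def cloud(c):
    z=c['range_z']; h,w=z.shape; f=h/2/np.tan(np.radians(c['vfov'])/2)
    u,v=np.meshgrid(np.arange(w),np.arange(h)); x=(u-c['cx'])/f; y=(v-c['cy'])/f
    if 'mount' in c:
        rr=np.hypot(x,y)+1e-9; t=np.tan(rr)/rr; x=x*t; y=y*t
        T=np.eye(4);T[:3,:3]=R.from_quat(c['obs']['orientation']).as_matrix();T[:3,3]=c['obs']['position'];E=T@c['mount']
    else: E=c['extrinsics']
    P=np.stack([x*z,y*z,z],-1)@E[:3,:3].T+E[:3,3]; P[z==0]=np.nan
    return P
E
python3 - <<'E'
from h import *
for n in('scene','top'):
    c=cap(n,n+'0.png'); np.save(n+'0.npy',cloud(c)); print(c['extrinsics'].round(3).tolist())
o=r.get_obs(); print({k:np.round(v,3).tolist() for k,v in o.items()})
E
```

```text
pics
[[0.972, 0.163, -0.171, 0.631], [0.236, -0.699, 0.675, -0.763], [-0.009, -0.696, -0.718, 0.955], [0.0, 0.0, 0.0, 1.0]]
[[0.017, -0.98, 0.196, 0.214], [-1.0, -0.018, -0.006, -0.029], [0.009, -0.196, -0.981, 1.343], [0.0, 0.0, 0.0, 1.0]]
{'clock': 0.1, 'qpos': [1.229, 0.616, -0.013, 1.425, 0.008, 1.103, -0.04], 'dq': [0.001, -0.001, 0.0, -0.003, -0.0, -0.002, 0.001], 'effort': [0.002, -46.004, 0.211, -16.624, -0.061, 0.017, 0.0], 'position': [0.202, -0.617, 0.243], 'orientation': [0.988, 0.157, -0.0, -0.001], 'wrist_force': [-0.836, 0.369, 0.015], 'wrist_torque': [-0.008, -0.018, -0.06], 'grip_force': 0.0, 'grip_width': 0.093}
```

View pics/scene0.png

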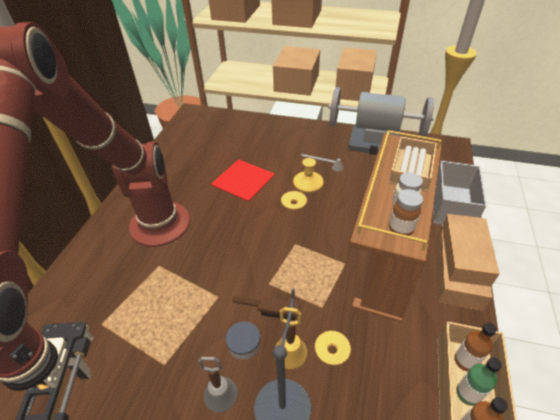

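View pics/top0.png

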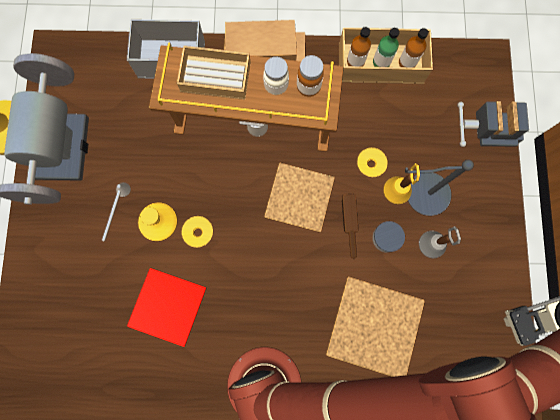

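The top view shows pads at (300,197) small cork, (376,326) large cork and (167,307) red. It shows bells at (400,188) brass, hanging on the hook at (410,172), and (435,243) grey. I choose the small cork pad and the brass bell, and will check with a crop and measurements.

Run:
```python
from h import *
t=np.load('top0.npy'); s=np.load('scene0.npy')
im=cv2.imread('pics/top0.png'); im2=cv2.imread('pics/scene0.png')
a=cv2.resize(im[140:260,340:480],None,fx=4,fy=4,interpolation=2); b=cv2.resize(im2[280:420,200:360],None,fx=3.4,fy=3.4,interpolation=2)
H=480; b=cv2.resize(b,(int(b.shape[1]*H/b.shape[0])*1,H)); 
o=np.hstack([a,b]); print(o.shape); o=cv2.resize(o,(800,int(o.shape[0]*800/o.shape[1]))); cv2.imwrite('pics/crop.png',o)
P=np.concatenate([t.reshape(-1,3),s.reshape(-1,3)]); C=np.concatenate([im.reshape(-1,3),im2.reshape(-1,3)])
# pads
z=t[...,2]
def show(n,m,u0,u1,v0,v1,T=t):
    M=np.zeros(m.shape,bool); M[v0:v1,u0:u1]=1; p=T[m&M]; 
    q=cv2.minAreaRect((p[:,:2]*1000).astype(np.float32)); print(n,len(p),np.round(q[0]),np.round(q[1]),round(q[2],1),p.mean(0).round(4),cv2.boxPoints(q).round().tolist())
show('pad',(z>.004)&(z<.012),255,345,155,240)
show('bigpad',(z>.004)&(z<.012),320,430,270,385)
show('shelf board',(z>.262)&(z<.276),140,350,35,135)
show('stand top',(z>.285),430,490,140,220)
show('base',(z>.006)&(z<.03),400,460,165,220)
show('hook',(z>.24)&(z<.29)&(t[...,1]<-.3),390,480,140,200)
show('bell',(z>.05)&(z<.2)&(im[...,2]>120)&(im[...,0]<90),375,425,160,210)
# finger: everything in scene over z .2 near bell
d=(s[...,2]>.2)&(s[...,2]<.33)
for v in range(290,350,4): print(v,[(u,s[v,u].round(3).tolist()) for u in range(270,305,6) if d[v,u]])
```

```text
(480, 1108, 3)
pad 2820 [524. -93.] [251. 263.] 1.1 [ 0.5202 -0.0918  0.0072] [[396.0, 36.0], [401.0, -227.0], [652.0, -222.0], [647.0, 41.0]]
bigpad 5585 [ 164. -306.] [299. 311.] 1.0 [ 0.1554 -0.3046  0.0087] [[12.0, -153.0], [18.0, -464.0], [316.0, -459.0], [311.0, -148.0]]
shelf board 7066 [736.  53.] [460. 173.] 84.0 [0.7156 0.0433 0.2688] [[626.0, -167.0], [798.0, -185.0], [846.0, 273.0], [674.0, 291.0]]
stand top 103 [ 539. -468.] [24. 24.] 50.3 [ 0.5375 -0.4666  0.2972] [[522.0, -470.0], [541.0, -485.0], [556.0, -467.0], [537.0, -452.0]]
base 1128 [ 547. -472.] [153. 171.] 6.8 [ 0.5336 -0.4685  0.012 ] [[461.0, -397.0], [482.0, -566.0], [634.0, -548.0], [613.0, -379.0]]
hook 261 [ 539. -399.] [ 42. 143.] 9.1 [ 0.5337 -0.4004  0.2608] [[507.0, -332.0], [530.0, -473.0], [571.0, -466.0], [548.0, -325.0]]
bell 554 [ 530. -360.] [76. 71.] 46.0 [ 0.5235 -0.3529  0.0939] [[478.0, -363.0], [529.0, -412.0], [582.0, -357.0], [531.0, -308.0]]
290 [(294, [0.538, -0.332, 0.28])]
294 [(294, [0.538, -0.333, 0.267])]
298 []
302 []
306 []
310 [(282, [0.521, -0.368, 0.255]), (288, [0.534, -0.369, 0.26]), (294, [0.545, -0.366, 0.261])]
314 [(282, [0.521, -0.368, 0.239]), (288, [0.535, -0.373, 0.252]), (300, [0.558, -0.366, 0.249])]
318 [(282, [0.52, -0.369, 0.223]), (288, [0.537, -0.383, 0.256]), (300, [0.558, -0.365, 0.232])]
322 [(288, [0.539, -0.391, 0.254]), (294, [0.545, -0.365, 0.21]), (300, [0.558, -0.365, 0.216])]
326 [(288, [0.541, -0.399, 0.252])]
330 []
334 []
338 [(282, [0.538, -0.437, 0.276])]
342 [(282, [0.54, -0.445, 0.277])]
346 [(276, [0.535, -0.466, 0.302]), (282, [0.545, -0.463, 0.3])]
```

View pics/crop.png

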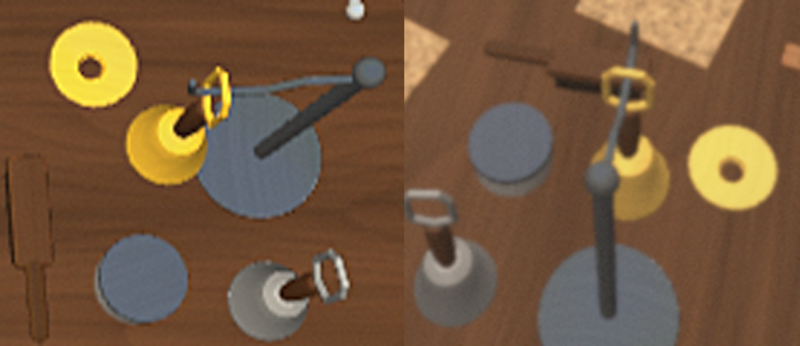

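The crop confirms the choice: the brass bell hangs by its loop on the hook arm (crop px (215,95)), and the grey decoy stands apart at (330,280). Next I'll refine the pad from image corners and plan the approach to the shelf.

```bash
cat >> h.py <<'E'
xs=np.array([.9945,-.1045,0]); ys=np.array([.1045,.9945,0]); Z=np.array([0,0,1.])
S0=np.array([.736,.053,0])
def sh(x,y,z): return S0+xs*x/1000+ys*y/1000+Z*z/1000
def Rt(f,a): # tool with heading f (unit, horizontal), pitched a deg below horizontal
    a=np.radians(a); z=f*np.cos(a)-Z*np.sin(a); y=-np.cross(Z,f); return np.stack([np.cross(y,z),y,z],1)
def plan(p1,R1,n,g=0,p0=None,R0=None,show=True):
    o=r.get_obs(); p=np.array(o['position'] if p0 is None else p0); Q=R.from_quat(o['orientation']).as_matrix() if R0 is None else R0
    w=R.from_matrix(Q.T@R1).as_rotvec(); d=(np.array(p1)-p)/n; rows=[]
    for i in range(n):
        rows.append(list((Q.T@d/.02).round(2))+list((w/n/.15).round(2))+[g]); Q=Q@R.from_rotvec(w/n).as_matrix()
    if show:
        for i in range(0,n,10): print(str([rows[i:i+10]]).replace('np.float64(','').replace(')','').replace(' ','').replace('-0.0,','0,').replace('0.0,','0,'))
    return rows
def st():
    o=r.get_obs(); print('t',round(o['clock'],2),'p',np.round(o['position'],4).tolist(),'q',np.round(o['qpos'],3).tolist(),'z',R.from_quat(o['orientation']).as_matrix()[:,2].round(3).tolist(),'F',np.round(o['wrist_force'],1).tolist(),'T',np.round(o['wrist_torque'],2).tolist(),'g',round(o['grip_width'],4),round(o['grip_force'],1))
E
python3 - <<'E'
from h import *
c=cap('top'); im=c['color']; s=cap('scene')
E=c['extrinsics']; f=210/np.tan(np.radians(c['vfov'])/2)
hsv=cv2.cvtColor(im,cv2.COLOR_BGR2HSV)
def toplane(uv,h):
    d=np.c_[(uv[:,0]-c['cx'])/f,(uv[:,1]-c['cy'])/f,np.ones(len(uv))]@E[:3,:3].T; k=(h-E[2,3])/d[:,2]; return E[:3,3]+d*k[:,None]
for (u0,u1,v0,v1) in((255,345,155,240),(320,430,270,385)):
    g=cv2.GaussianBlur(im,(5,5),0).astype(int); m=np.zeros(im.shape[:2],np.uint8); m[v0:v1,u0:u1]=(g[v0:v1,u0:u1,1]>115)
    m=cv2.morphologyEx(m,cv2.MORPH_CLOSE,np.ones((5,5))); k=max(cv2.findContours(m,0,1)[0],key=cv2.contourArea)
    q=cv2.boxPoints(cv2.minAreaRect(k)); w=toplane(q,.008); print(q.round().tolist(),w.mean(0).round(4),np.linalg.norm(np.diff(w,axis=0),axis=1).round(3))
cap('wrist','w0.png')
print(cap('wrist')['mount'].round(3).tolist())
T=np.load('top0.npy');print('obj',[T[v,u].round(3).tolist() for u,v in((257,128),(323,145),(180,125),(345,200),(352,250),(390,236),(435,243))])
plan([.47,.09,.32],Rt(xs,90),40,1)
E
```

```text
[[263.0, 217.0], [278.0, 161.0], [335.0, 177.0], [320.0, 232.0]] [ 0.5225 -0.0907  0.008 ] [0.172 0.173 0.171]
[[324.0, 356.0], [347.0, 276.0], [428.0, 299.0], [405.0, 379.0]] [ 0.1568 -0.3059  0.008 ] [0.227 0.232 0.226]
[[-0.0, -0.971, -0.239, 0.067], [1.0, -0.0, -0.0, -0.0], [0.0, -0.239, 0.971, -0.141], [0.0, 0.0, 0.0, 1.0]]
obj [[0.706, 0.035, 0.069], [0.68, -0.16, 0.011], [0.728, 0.264, 0.026], [0.507, -0.219, 0.042], [0.365, -0.237, 0.043], [0.407, -0.345, 0.038], [0.386, -0.462, 0.061]]
[[[0.59,-0.74,-0.1,0,0,0.07,1],[0.59,-0.74,-0.1,0,0,0.07,1],[0.58,-0.75,-0.1,0,0,0.07,1],[0.57,-0.76,-0.1,0,0,0.07,1],[0.56,-0.76,-0.1,0,0,0.07,1],[0.55,-0.77,-0.1,0,0,0.07,1],[0.55,-0.77,-0.1,0,0,0.07,1],[0.54,-0.78,-0.1,0,0,0.07,1],[0.53,-0.78,-0.1,0,0,0.07,1],[0.52,-0.79,-0.1,0,0,0.07,1]]]
[[[0.51,-0.79,-0.1,0,0,0.07,1],[0.5,-0.8,-0.1,0,0,0.07,1],[0.5,-0.81,-0.1,0,0,0.07,1],[0.49,-0.81,-0.1,0,0,0.07,1],[0.48,-0.82,-0.1,0,0,0.07,1],[0.47,-0.82,-0.1,0,0,0.07,1],[0.46,-0.83,-0.1,0,0,0.07,1],[0.45,-0.83,-0.1,0,0,0.07,1],[0.44,-0.84,-0.1,0,0,0.07,1],[0.44,-0.84,-0.1,0,0,0.07,1]]]
[[[0.43,-0.84,-0.1,0,0,0.07,1],[0.42,-0.85,-0.1,0,0,0.07,1],[0.41,-0.85,-0.1,0,0,0.07,1],[0.4,-0.86,-0.1,0,0,0.07,1],[0.39,-0.86,-0.1,0,0,0.07,1],[0.38,-0.87,-0.1,0,0,0.07,1],[0.37,-0.87,-0.1,0,0,0.07,1],[0.36,-0.87,-0.1,0,0,0.07,1],[0.35,-0.88,-0.1,0,0,0.07,1],[0.34,-0.88,-0.1,0,0,0.07,1]]]
[[[0.34,-0.88,-0.1,0,0,0.07,1],[0.33,-0.89,-0.1,0,0,0.07,1],[0.32,-0.89,-0.1,0,0,0.07,1],[0.31,-0.89,-0.1,0,0,0.07,1],[0.3,-0.9,-0.1,0,0,0.07,1],[0.29,-0.9,-0.1,0,0,0.07,1],[0.28,-0.9,-0.1,0,0,0.07,1],[0.27,-0.91,-0.1,0,0,0.07,1],[0.26,-0.91,-0.1,0,0,0.07,1],[0.25,-0.91,-0.1,0,0,0.07,1]]]
```

Request:
arm_command --moves '[[[0.6,-0.74,-0.4,0,0,0.07,1],[0.6,-0.74,-0.4,0,0,0.07,1],[0.58,-0.75,-0.4,0,0,0.07,1],[0.58,-0.75,-0.4,0,0,0.07,1],[0.56,-0.76,-0.4,0,0,0.07,1],[0.56,-0.76,-0.2,0,0,0.07,1],[0.55,-0.77,-0.2,0,0,0.07,1],[0.54,-0.78,-0.2,0,0,0.07,1],[0.53,-0.78,-0.2,0,0,0.07,1],[0.52,-0.79,-0.2,0,0,0.07,1]]]'

```text
clock: 1.3
position: [0.27, -0.4402, 0.3039]
orientation: [0.994, 0.105, 0.0, 0.0]
wrist_force: [-0.3, 0.7, 0.1]
grip_width: 0.0177
grip_force: 0.0
```

Request:
arm_command --moves '[[[0.5,-0.8,-0.1,0,0,0.07,1],[0.5,-0.8,-0.1,0,0,0.07,1],[0.5,-0.8,-0.1,0,0,0.07,1],[0.5,-0.8,-0.1,0,0,0.07,1],[0.48,-0.82,-0.1,0,0,0.07,1],[0.48,-0.82,0,0,0,0.07,1],[0.46,-0.82,0,0,0,0.07,1],[0.45,-0.83,0,0,0,0.07,1],[0.45,-0.84,0,0,0,0.07,1],[0.44,-0.84,0,0,0,0.07,1]]]'

```text
clock: 2.3
position: [0.3373, -0.2634, 0.3138]
orientation: [0.999, 0.053, 0.0, 0.0]
wrist_force: [1.0, 0.5, 0.1]
grip_width: 0.0003
grip_force: 0.0
```

Request:
arm_command --moves '[[[0.43,-0.84,0,0,0,0.07,1],[0.42,-0.85,0,0,0,0.07,1],[0.41,-0.85,0,0,0,0.07,1],[0.4,-0.86,0,0,0,0.07,1],[0.4,-0.86,0,0,0,0.07,1],[0.38,-0.87,0,0,0,0.07,1],[0.37,-0.87,0,0,0,0.07,1],[0.36,-0.87,0,0,0,0.07,1],[0.35,-0.88,0,0,0,0.07,1],[0.35,-0.88,0,0,0,0.07,1]]]'

```text
clock: 3.3
position: [0.4045, -0.0865, 0.3138]
orientation: [1.0, 0.0, 0.0, 0.0]
wrist_force: [0.2, -0.5, -0.0]
grip_width: 0.0005
grip_force: 0.0
```

Request:
arm_command --moves '[[[0.34,-0.88,0,0,0,0.07,1],[0.33,-0.89,0,0,0,0.07,1],[0.32,-0.89,0,0,0,0.07,1],[0.3,-0.9,0,0,0,0.07,1],[0.3,-0.9,0,0,0,0.07,1],[0.3,-0.9,0,0,0,0.07,1],[0.28,-0.9,0,0,0,0.07,1],[0.27,-0.9,0,0,0,0.07,1],[0.26,-0.91,0,0,0,0.07,1],[0.25,-0.91,0,0,0,0.07,1]]]'

```text
clock: 4.3
position: [0.4718, 0.0902, 0.3138]
orientation: [0.999, -0.052, 0.0, 0.0]
wrist_force: [-0.1, 0.4, 0.3]
grip_width: 0.0006
grip_force: 0.0
```

Run:
```python
from h import *
st(); plan([.47,.09,.28],Rt(xs,30),10,1)
```

```text
t 4.3 p [0.4718, 0.0902, 0.3138] q [-0.007, 0.293, -0.302, 1.779, 0.098, 1.084, -2.018] z [0.0, -0.0, -1.0] F [-0.1, 0.4, 0.3] T [0.01, -0.03, -0.03] g 0.0006 0.0
[[[-0.01,0,0.17,0,0.7,0,1],[-0.03,0,0.17,0,0.7,0,1],[-0.04,0,0.16,0,0.7,0,1],[-0.06,0,0.16,0,0.7,0,1],[-0.08,0,0.15,0,0.7,0,1],[-0.09,0,0.14,0,0.7,0,1],[-0.11,0,0.13,0,0.7,0,1],[-0.12,0,0.12,0,0.7,0,1],[-0.13,0,0.11,0,0.7,0,1],[-0.14,0,0.09,0,0.7,0,1]]]
```

Run:
```python
from h import *
plan([.57,.08,.20],Rt(xs,30),10,1)
```

```text
[[[0.49,0,0.57,0,0.7,0,1],[0.43,0,0.62,0,0.7,0,1],[0.36,0,0.66,0,0.7,0,1],[0.29,0,0.69,0,0.7,0,1],[0.22,0,0.72,0,0.7,0,1],[0.14,0,0.74,0,0.7,0,1],[0.06,0,0.75,0,0.7,0,1],[-0.01,0,0.75,0,0.7,0,1],[-0.09,0,0.75,0,0.7,0,1],[-0.17,0,0.73,0,0.7,0,1]]]
```

Request:
arm_command --moves '[[[0.5,0,0.57,0,0.7,0,1],[0.43,0,0.62,0,0.7,0,1],[0.36,0,0.66,0,0.7,0,1],[0.3,0,0.7,0,0.7,0,1],[0.22,0,0.72,0,0.7,0,1],[0.14,0,0.74,0,0.7,0,1],[0.06,0,0.75,0,0.7,0,1],[0,0,0.75,0,0.7,0,1],[-0.1,0,0.75,0,0.7,0,1],[-0.17,0,0.73,0,0.7,0,1]]]'

```text
clock: 5.3
position: [0.5728, 0.0983, 0.2798]
orientation: [0.926, -0.062, 0.369, 0.05]
wrist_force: [1.1, -0.6, -0.8]
grip_width: 0.0007
grip_force: 0.0
```

Run:
```python
from h import *
st(); c=cap('wrist','w1.png'); np.save('w1.npy',cloud(c))
```

```text
t 5.3 p [0.5728, 0.0983, 0.2798] q [-1.078, 0.425, 0.931, 2.175, 0.825, 0.015, -2.841] z [0.677, -0.138, -0.723] F [1.1, -0.6, -0.8] T [0.18, 0.66, -0.06] g 0.0007 0.0
```

View pics/w1.png

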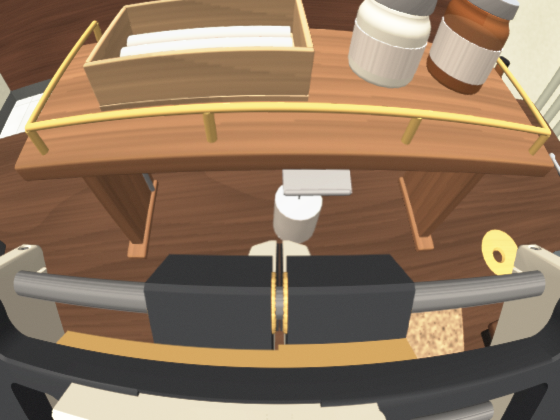

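The wrist view shows the lamp paddle as a grey plate at px (316,182), just below the lip and in front of the candle at (298,215). I'll measure it, and fit the kinematics to check for a flatter pitch.

```bash
cat > kin.py <<'E'
import numpy as np, itertools
from scipy.spatial.transform import Rotation as R
from scipy.optimize import least_squares
D=[([1.229,.616,-.013,1.425,.008,1.103,-.04],[.202,-.617,.243],[.988,.157,0,-.001]),
([-.007,.293,-.302,1.779,.098,1.084,-2.018],[.4718,.0902,.3138],[.9986,-.0523,0,0]),
([-1.078,.425,.931,2.175,.825,.015,-2.841],[.5728,.0983,.2798],[.926,-.062,.369,.05])]
def fk(q,s,a,b,d,e):
    A=R.from_euler('z',a); p=np.array([0,0,d[0]]); ax='zyzyzyz'
    for i in range(7):
        A=A*R.from_euler(ax[i],s[i]*q[i])
        if i in(1,3,5): # 2,4,6 -> next link along z with x offset
            k=i//2; p=p+A.apply([e[k],0,d[k+1]])
    return p,A*R.from_euler('z',b)
E
python3 - <<'E'
from h import *
from kin import *
P=np.load('w1.npy'); 
for v in(168,174,178,182,186,190):print(v,[((P[v,u]-S0)@np.stack([xs,ys,Z],1)*1000).round().tolist() for u in (285,300,316,335,348)])
best=[]
for s in itertools.product([1,-1],repeat=7):
    if s[1]<0: continue   # sign of z-axes / y-axes
    fo=lambda v:np.concatenate([(fk(q,s,v[0],v[1],[0]*4,[0]*3)[1].inv()*R.from_quat(o)).as_rotvec() for q,p,o in D])
    for a0 in(0,1.57,3.14,-1.57):
        for b0 in (0,3.14,1.57,-1.57):
            l=least_squares(fo,[a0,b0]); best.append((l.cost,s,l.x))
best.sort(key=lambda t:t[0]); seen=[]
for c,s,x in best:
    if s in seen: continue
    seen.append(s)
    if len(seen)>5: break
    l=least_squares(lambda v:np.concatenate([fk(q,s,x[0],x[1],v[:4],v[4:])[0]-p for q,p,o in D]),[.3,.4,.4,.2,0,0,0]); print(c,s,x.round(3),l.cost,l.x.round(4))
E
```

```text
168 [[-82.0, 19.0, 253.0], [-82.0, 9.0, 253.0], [-83.0, -2.0, 254.0], [-82.0, -15.0, 253.0], [-81.0, -25.0, 252.0]]
174 [[-49.0, 14.0, 201.0], [-49.0, 1.0, 201.0], [-49.0, -13.0, 201.0], [-49.0, -30.0, 201.0], [-49.0, -42.0, 201.0]]
178 [[-53.0, 14.0, 200.0], [-52.0, 1.0, 200.0], [-52.0, -13.0, 199.0], [-53.0, -30.0, 200.0], [-53.0, -42.0, 201.0]]
182 [[-55.0, 14.0, 198.0], [-56.0, 2.0, 199.0], [-57.0, -12.0, 200.0], [-56.0, -29.0, 199.0], [-56.0, -41.0, 199.0]]
186 [[-60.0, 15.0, 199.0], [-60.0, 2.0, 199.0], [-61.0, -12.0, 199.0], [-60.0, -29.0, 197.0], [-59.0, -41.0, 197.0]]
190 [[-62.0, 15.0, 196.0], [-64.0, 2.0, 198.0], [-63.0, -12.0, 196.0], [-64.0, -29.0, 198.0], [-64.0, -41.0, 197.0]]
7.398542607379855e-07 (-1, 1, -1, 1, -1, 1, -1) [-1.00e-03  1.57e+00] 0.0003024634542037076 [0.2952 0.5684 0.382  0.3132 0.0405 0.0151 0.047 ]
0.11996061045006644 (-1, 1, 1, 1, 1, 1, -1) [-2.477  5.097] 0.08061864433218002 [ 0.258   0.0279 -0.33    0.6627  0.1232 -0.6314  0.6052]
0.2455988659243298 (1, 1, 1, 1, 1, 1, 1) [-0.235 -1.873] 0.13376908559838546 [ 3.5121 -2.0928  0.2157  0.5792  1.524   0.0437  0.6189]
0.5681631305049197 (1, 1, -1, 1, -1, 1, 1) [-4.042  0.883] 0.23233799209274203 [-0.821   1.1534 -0.3751  0.5521  0.1926 -0.6126  0.771 ]
0.7804722516460681 (-1, 1, -1, 1, 1, 1, -1) [-0.586  0.457] 0.07259876329363531 [2.9    0.6276 1.0955 1.0958 0.7093 1.4328 0.7186]
```

```bash
cat >> kin.py <<'E'
s=(-1,1,-1,1,-1,1,-1)
lo=np.array([-3.12,-.3,-1.34,.26,-1.36,.01,-2.84])+.02; hi=np.array([3.12,2.06,1.32,2.42,4.5,1.98,2.84])-.02
dd=[.2952,.5684,.382,.3132]; ee=[.0405,.0151,.047]
def ik(p,M,q0,n=40,seed=0):
    rng=np.random.default_rng(seed); T=R.from_matrix(M); out=[]
    for k in range(n):
        x0=np.clip(q0,lo,hi) if k==0 else rng.uniform(lo,hi)
        def f(q):
            a,A=fk(q,s,-.001,1.57,dd,ee); return np.r_[(a-p)*5,(A.inv()*T).as_rotvec(),.002*(q-q0)]
        l=least_squares(f,x0,bounds=(lo,hi)); a,A=fk(l.x,s,-.001,1.57,dd,ee)
        e=np.linalg.norm(a-p); w=np.linalg.norm((A.inv()*T).as_rotvec())
        if e<.004 and w<.03: out.append((np.abs(l.x-q0).max(),l.x.round(2).tolist()))
    return sorted(out)
E
python3 - <<'E'
from h import *
from kin import *
q0=np.array(D[2][0])
for yaw in(-25,0,25):
 for a in(25,35,45):
  f=R.from_euler('z',yaw,degrees=True).apply(xs); M=Rt(f,a); tip=sh(-66,-14,190)-M[:,0]*.0075
  for b in(0,-.08):
   o=ik(tip-M[:,2]*.025+xs*b,M,q0,25); print(yaw,a,b,len(o),o[:2])
E
```

```text
-25 25 0 12 [(np.float64(3.0507760676294193), [-1.11, 1.14, 1.3, 2.31, 3.35, 0.51, 0.21]), (np.float64(3.0507760946751623), [-1.11, 1.14, 1.3, 2.31, 3.35, 0.51, 0.21])]
-25 25 -0.08 10 [(np.float64(4.605945546619255), [-0.11, 1.0, -0.92, 2.4, 1.85, 1.85, 1.76]), (np.float64(4.605945550978465), [-0.11, 1.0, -0.92, 2.4, 1.85, 1.85, 1.76])]
-25 35 0 13 [(np.float64(3.0191276744137627), [-1.04, 0.94, 1.22, 2.26, 3.58, 0.36, 0.18]), (np.float64(3.0191281266532726), [-1.04, 0.94, 1.22, 2.26, 3.58, 0.36, 0.18])]
-25 35 -0.08 8 [(np.float64(4.569685003932833), [-0.45, 0.66, -0.23, 2.4, 1.89, 1.06, 1.73]), (np.float64(4.569685072949733), [-0.45, 0.66, -0.23, 2.4, 1.89, 1.06, 1.73])]
-25 45 0 22 [(np.float64(0.4320330193426221), [-0.92, 0.71, 0.89, 1.97, 0.39, 0.12, -2.82]), (np.float64(0.4320330193712513), [-0.92, 0.71, 0.89, 1.97, 0.39, 0.12, -2.82])]
-25 45 -0.08 20 [(np.float64(0.4720704288177149), [-1.09, 0.69, 1.02, 2.14, 0.35, 0.04, -2.82]), (np.float64(0.4720704288181009), [-1.09, 0.69, 1.02, 2.14, 0.35, 0.04, -2.82])]
0 25 0 6 [(np.float64(5.345854691952305), [0.35, 1.19, -1.32, 2.4, 
[... 470 characters left out ...]
 []
25 25 0 10 [(np.float64(3.550949555209267), [-0.44, 1.19, 1.3, 2.38, 3.92, 1.87, 0.71]), (np.float64(3.550949555218504), [-0.44, 1.19, 1.3, 2.38, 3.92, 1.87, 0.71])]
25 25 -0.08 0 []
25 35 0 11 [(np.float64(3.529709967464353), [-0.48, 1.03, 1.3, 2.32, 4.15, 1.57, 0.69]), (np.float64(3.529709967497996), [-0.48, 1.03, 1.3, 2.32, 4.15, 1.57, 0.69])]
25 35 -0.08 0 []
25 45 0 9 [(np.float64(3.539319356025282), [-0.5, 0.82, 1.18, 2.22, 4.36, 1.19, 0.6]), (np.float64(3.539321607591016), [-0.5, 0.82, 1.18, 2.22, 4.36, 1.19, 0.6])]
25 45 -0.08 6 [(np.float64(3.5880774637300643), [-0.53, 0.82, 1.3, 2.4, 4.41, 1.31, 0.73]), (np.float64(3.588077464164586), [-0.53, 0.82, 1.3, 2.4, 4.41, 1.31, 0.73])]
```

```bash
cat > sim.py <<'E'
from h import *
from kin import *
def step(q,p,M):
    T=R.from_matrix(M)
    def f(x):
        a,A=fk(x,s,-.001,1.57,dd,ee); return np.r_[(a-p)*5,(A.inv()*T).as_rotvec(),.02*(x-q)]
    x=least_squares(f,np.clip(q,lo,hi),bounds=(lo,hi)).x; a,A=fk(x,s,-.001,1.57,dd,ee)
    return x,np.linalg.norm(a-p),np.linalg.norm((A.inv()*T).as_rotvec())
def run(q,wps):
    q=np.array(q,float); p,A=fk(q,s,-.001,1.57,dd,ee); M=A.as_matrix(); res=[]
    for p1,M1,n in wps:
        w=R.from_matrix(M.T@M1).as_rotvec(); mx=0;jm=0
        for i in range(1,n+1):
            q2,e,er=step(q,p+(p1-p)*i/n,M@R.from_rotvec(w*i/n).as_matrix()); mx=max(mx,e+er*.1); jm=max(jm,np.abs(q2-q).max()); q=q2
        p,M=p1,M1; res.append((q.round(2).tolist(),round(mx,3),round(jm,2)))
    return res
def con(a,y=-14,z=190,dx=0):
    M=Rt(xs,a); return sh(-66+dx,y,z)-M[:,0]*.0075-M[:,2]*.025,M
E
python3 - <<'E'
from sim import *
F=np.diag([-1,-1,1.])
for a in(40,45,50):
    p,M=con(a); o=[k for k in ik(p,M@F,np.array([-.3,.5,.3,2,.3,.3,.3]),20) if k[1][4]<1.5]; print('flip',a,o[:2])
def h(y): return R.from_euler('z',y,degrees=True).apply(xs)
q=[-.007,.293,-.302,1.779,.098,1.084,-2.018]
for y in(-50,-75,-100):
  for p1 in([.48,.0,.3],[.55,0,.3],[.48,-.1,.3],[.55,-.1,.3]):
    p1=np.array(p1); M1=Rt(h(y),90); M2=Rt(h(y),40); p,M=con(35,dx=-60); p3,M3=con(35)
    print(y,p1); [print('   ',k) for k in run(q,[(p1,M1,20),(p1,M2,10),(p,M,20),(p3,M3,8)])]
E
```

```text
flip 40 []
flip 45 []
flip 50 []
-50 [0.48 0.   0.3 ]
    ([0.03, 0.3, -0.05, 1.82, 0.02, 1.02, -2.57], np.float64(0.0), np.float64(0.03))
    ([-1.24, 0.63, 1.3, 2.05, 0.22, 0.51, -2.82], np.float64(0.015), np.float64(0.29))
    ([-0.79, 0.48, 0.74, 2.12, 0.06, 0.03, -2.01], np.float64(0.052), np.float64(0.14))
    ([-0.63, 0.51, 0.61, 2.02, 0.05, 0.03, -1.96], np.float64(0.051), np.float64(0.02))
-50 [0.55 0.   0.3 ]
    ([0.02, 0.41, -0.04, 1.63, 0.02, 1.1, -2.57], np.float64(0.0), np.float64(0.03))
    ([-1.16, 0.72, 1.28, 1.95, 0.16, 0.49, -2.82], np.float64(0.0), np.float64(0.24))
    ([-0.79, 0.48, 0.74, 2.12, 0.06, 0.03, -2.01], np.float64(0.052), np.float64(0.14))
    ([-0.63, 0.51, 0.61, 2.02, 0.05, 0.03, -1.96], np.float64(0.051), np.float64(0.02))
-50 [ 0.48 -0.1   0.3 ]
    ([0.22, 0.32, -0.03, 1.79, 0.01, 1.03, -2.36], np.float64(0.0), np.float64(0.02))
    ([-1.07, 0.56, 1.3, 2.15, 0.36, 0.3, -2.82], np.float64(0.01), np.float64(0.33))
    ([-0.79, 0.48, 0.74, 2.12, 0.06, 0.03, -2.01], np.float64(0.052), np.float64(0.24))
    ([-0.63, 0.51, 0.61, 2.02, 0.05, 0.03, -1.9
[... 2689 characters left out ...]
5, 1.78, -0.3, 1.09, -2.82], np.float64(0.0), np.float64(0.14))
    ([-0.76, 0.86, 1.3, 1.65, -0.07, 1.16, -2.82], np.float64(0.036), np.float64(0.16))
    ([-0.79, 0.48, 0.74, 2.12, 0.06, 0.03, -2.01], np.float64(0.052), np.float64(0.15))
    ([-0.63, 0.51, 0.61, 2.02, 0.05, 0.03, -1.96], np.float64(0.051), np.float64(0.02))
-100 [ 0.55 -0.1   0.3 ]
    ([-0.24, 0.51, 0.76, 1.6, -0.37, 1.18, -2.82], np.float64(0.0), np.float64(0.13))
    ([-0.7, 0.94, 1.3, 1.47, -0.13, 1.24, -2.82], np.float64(0.03), np.float64(0.13))
    ([-0.79, 0.48, 0.74, 2.12, 0.06, 0.03, -2.01], np.float64(0.052), np.float64(0.14))
    ([-0.63, 0.51, 0.61, 2.02, 0.05, 0.03, -1.96], np.float64(0.051), np.float64(0.02))
```

Run:
```python
from sim import *
q=[-.007,.293,-.302,1.779,.098,1.084,-2.018]
M0=Rt(xs,90)
for az in(-60,-90,-120,60,90):
 for tl in(50,70):
  for p1 in([.5,.05,.3],[.55,-.05,.35],[.5,-.1,.3]):
    p1=np.array(p1); f=R.from_euler('z',az,degrees=True).apply(xs); ax=np.cross(-Z,f)
    M1=R.from_rotvec(ax*np.radians(tl)).as_matrix()@M0; p,M=con(35,dx=-30); p3,M3=con(35)
    k=run(q,[(p1,M1,15),(p,M,20),(p3,M3,8)]); print(az,tl,p1,[float(x[1]) for x in k],[float(x[2]) for x in k],k[0][0],k[-1][0])
```

```text
-60 50 [0.5  0.05 0.3 ] [0.0, 0.049, 0.049] [0.17, 0.36, 0.01] [-0.81, 0.48, 0.3, 1.99, 0.88, 1.03, -2.82] [-0.63, 0.51, 0.61, 2.02, 0.05, 0.03, -1.96]
-60 50 [ 0.55 -0.05  0.35] [0.0, 0.049, 0.049] [0.06, 0.39, 0.01] [-0.39, 0.39, -0.01, 1.94, 1.04, 1.1, -2.72] [-0.63, 0.51, 0.61, 2.02, 0.05, 0.03, -1.96]
-60 50 [ 0.5 -0.1  0.3] [0.0, 0.049, 0.049] [0.31, 0.38, 0.01] [-0.63, 0.42, 0.43, 2.16, 1.11, 0.78, -2.82] [-0.63, 0.51, 0.61, 2.02, 0.05, 0.03, -1.96]
-60 70 [0.5  0.05 0.3 ] [0.0, 0.049, 0.049] [0.22, 0.41, 0.01] [-1.23, 0.83, 0.91, 2.0, 0.84, 0.86, -2.82] [-0.63, 0.51, 0.61, 2.02, 0.05, 0.03, -1.96]
-60 70 [ 0.55 -0.05  0.35] [0.0, 0.049, 0.049] [0.27, 0.37, 0.01] [-1.04, 0.72, 0.92, 2.01, 1.06, 0.77, -2.82] [-0.63, 0.51, 0.61, 2.02, 0.05, 0.03, -1.96]
-60 70 [ 0.5 -0.1  0.3] [0.0, 0.049, 0.049] [0.34, 0.42, 0.01] [-1.13, 0.97, 1.27, 2.19, 0.98, 0.34, -2.82] [-0.63, 0.51, 0.61, 2.02, 0.05, 0.03, -1.96]
-90 50 [0.5  0.05 0.3 ] [0.0, 0.049, 0.049] [0.06, 0.5, 0.01] [-0.47, 0.61, -0.07, 1.68, 0.7, 1.5, -2.51] [-0.63, 0.51, 0.61, 2.02, 0.05, 0.03, -1.96]
-90 50 [ 0.55 -0.05  0.35] 
[... 2799 characters left out ...]
 [0.8, 0.6, -0.53, 1.59, -0.58, 1.29, -1.11] [-0.63, 0.51, 0.61, 2.02, 0.05, 0.03, -1.96]
90 50 [ 0.5 -0.1  0.3] [0.0, 0.049, 0.049] [0.1, 0.47, 0.01] [0.92, 0.64, -0.53, 1.7, -0.53, 1.25, -0.97] [-0.63, 0.51, 0.61, 2.02, 0.05, 0.03, -1.96]
90 70 [0.5  0.05 0.3 ] [0.0, 0.049, 0.049] [0.1, 0.61, 0.01] [0.92, 0.8, -0.76, 1.92, -0.82, 1.03, -0.82] [-0.63, 0.51, 0.61, 2.02, 0.05, 0.03, -1.96]
90 70 [ 0.55 -0.05  0.35] [0.0, 0.049, 0.049] [0.11, 0.47, 0.01] [0.92, 0.78, -0.64, 1.62, -0.75, 1.34, -0.96] [-0.63, 0.51, 0.61, 2.02, 0.05, 0.03, -1.96]
90 70 [ 0.5 -0.1  0.3] [0.0, 0.049, 0.049] [0.12, 0.65, 0.01] [1.02, 0.83, -0.62, 1.69, -0.67, 1.35, -0.85] [-0.63, 0.51, 0.61, 2.02, 0.05, 0.03, -1.96]
```

Run:
```python
from sim import *
F=np.diag([-1,-1,1.])
for nm,G,g in(('un',np.eye(3),-2.5),('flip',F,.5)):
 for a in(45,48,51,54,57,60):
  for z in(188,214):
    M=Rt(xs,a); p=sh(-69,-14,z)-M[:,0]*.0075-M[:,2]*.022
    o=[k for k in ik(p,M@G,np.array([-.6,.5,.6,2,.05,.2,g]),12) if k[1][4]<1.6]; print(nm,a,z,len(o),o[:1])
```

```text
un 45 188 0 []
un 45 214 0 []
un 48 188 0 []
un 48 214 0 []
un 51 188 0 []
un 51 214 7 [(np.float64(0.42833872733963396), [-0.42, 0.43, 0.36, 2.04, 0.26, 0.03, -2.07])]
un 54 188 7 [(np.float64(0.33634078112235183), [-0.38, 0.47, 0.29, 2.03, 0.39, 0.05, -2.21])]
un 54 214 7 [(np.float64(0.342376124944441), [-0.35, 0.42, 0.26, 2.0, 0.36, 0.12, -2.17])]
un 57 188 7 [(np.float64(0.40602119740980147), [-0.3, 0.46, 0.19, 1.98, 0.34, 0.15, -2.14])]
un 57 214 7 [(np.float64(0.4261585448584226), [-0.28, 0.42, 0.17, 1.96, 0.29, 0.22, -2.09])]
un 60 188 7 [(np.float64(0.47329559466813415), [-0.24, 0.46, 0.13, 1.93, 0.27, 0.25, -2.06])]
un 60 214 7 [(np.float64(0.5018550469451242), [-0.23, 0.43, 0.13, 1.91, 0.22, 0.31, -2.0])]
flip 45 188 0 []
flip 45 214 0 []
flip 48 188 0 []
flip 48 214 0 []
flip 51 188 0 []
flip 51 214 2 [(np.float64(0.5661541421512077), [-0.42, 0.43, 0.36, 2.04, 0.26, 0.03, 1.07])]
flip 54 188 2 [(np.float64(0.40825495493209996), [-0.38, 0.47, 0.3, 2.03, 0.46, 0.05, 0.85])]
flip 54 214 4 [(np.float64(0.39923480979102866), [-0.35, 0.42, 0.25, 2.01, 0.43, 0.12, 0.9])]
flip 57 188 4 [(np.float64(0.42573528281911344), [-0.3, 0.46, 0.18, 1.99, 0.41, 0.15, 0.93])]
flip 57 214 4 [(np.float64(0.488863705356013), [-0.27, 0.42, 0.15, 1.96, 0.36, 0.22, 0.99])]
flip 60 188 5 [(np.float64(0.5196804599320326), [-0.23, 0.46, 0.1, 1.94, 0.33, 0.25, 1.02])]
flip 60 214 5 [(np.float64(0.5848108351840333), [-0.22, 0.43, 0.1, 1.91, 0.27, 0.31, 1.08])]
```

Pitch 55° works in this branch, and by geometry the body stays clear of the lip and rail. Moving in.

```bash
cat >> h.py <<'E'
def pc(z,dx=0,y=-14,a=55,c=.009):
    M=Rt(xs,a); return sh(-69+dx,y,z)-M[:,0]*.0075+M[:,2]*(c-.025),M
E
python3 - <<'E'
from h import *
st(); p,M=pc(172,-60); print(p); plan(p,M,10,1)
P=np.load('w1.npy')
for v in range(190,200): print(v,[((P[v,u]-S0)@np.stack([xs,ys,Z],1)*1000).round().tolist() for u in (330,340,352)])
for v in range(178,188,4): print([(u,round(float((P[v,u]-S0)@ys*1000)),round(float(P[v,u,2]*1000))) for u in list(range(278,288,2))+list(range(344,358,2))])
E
```

```text
t 5.35 p [0.5755, 0.1048, 0.2819] q [-1.084, 0.427, 0.93, 2.168, 0.824, 0.014, -2.841] z [0.683, -0.131, -0.719] F [1.3, 3.2, 0.4] T [0.33, 0.55, 0.24] g 0.0004 0.0
[0.5910099  0.05415853 0.18080482]
[[[-0.28,0.22,0.45,0.04,-0.1,0,1],[-0.27,0.22,0.45,0.04,-0.1,0,1],[-0.26,0.22,0.45,0.04,-0.1,0,1],[-0.26,0.22,0.46,0.04,-0.1,0,1],[-0.25,0.23,0.46,0.04,-0.1,0,1],[-0.24,0.23,0.46,0.04,-0.1,0,1],[-0.23,0.23,0.47,0.04,-0.1,0,1],[-0.23,0.24,0.47,0.04,-0.1,0,1],[-0.22,0.24,0.47,0.04,-0.1,0,1],[-0.21,0.24,0.47,0.04,-0.1,0,1]]]
190 [[-64.0, -24.0, 198.0], [-64.0, -33.0, 198.0], [66.0, -115.0, 0.0]]
191 [[-65.0, -24.0, 198.0], [-65.0, -33.0, 198.0], [65.0, -115.0, -1.0]]
192 [[-66.0, -24.0, 198.0], [-66.0, -33.0, 197.0], [63.0, -114.0, -0.0]]
193 [[nan, nan, nan], [-66.0, -33.0, 196.0], [61.0, -114.0, -0.0]]
194 [[-67.0, -24.0, 197.0], [-67.0, -33.0, 196.0], [60.0, -114.0, -2.0]]
195 [[-67.0, -24.0, 195.0], [-67.0, -33.0, 194.0], [57.0, -113.0, -1.0]]
196 [[55.0, -76.0, 0.0], [57.0, -93.0, -2.0], [56.0, -113.0, -1.0]]
197 [[54.0, -76.0, -1.0], [55.0, -93.0, -2.0], [54.0, -113.0, -1.0]]
198 [[52.0, -76.0, -1.0], [51.0, -92.0, 0.0], [51.0, -112.0, 0.0]]
199 [[50.0, -76.0, -1.0], [49.0, -91.0, 1.0], [50.0, -112.0, -0.0]]
[(278, 5, 0), (280, 2, -1), (282, -2, -1), (284, 15, 200), (286, 14, 201), (344, -38, 199), (346, -40, 201), (348, -42, 201), (350, -116, 0), (352, -119, -1), (354, -122, 1), (356, -126, 0)]
[(278, 5, -1), (280, 2, -1), (282, -1, 0), (284, 15, 199), (286, 14, 200), (344, -38, 199), (346, -40, 198), (348, -41, 199), (350, -43, 199), (352, -117, 1), (354, -121, 0), (356, -125, 0)]
[(278, 5, -1), (280, 2, -1), (282, 6, 74), (284, 15, 198), (286, 14, 198), (344, -37, 198), (346, -39, 198), (348, -41, 197), (350, -43, 198), (352, -116, 0), (354, -120, 0), (356, -123, -1)]
```

Request:
arm_command --moves '[[[-0.28,0.22,0.45,0.04,-0.1,0,1],[-0.27,0.22,0.45,0.04,-0.1,0,1],[-0.26,0.22,0.45,0.04,-0.1,0,1],[-0.26,0.22,0.46,0.04,-0.1,0,1],[-0.25,0.23,0.46,0.04,-0.1,0,1],[-0.24,0.23,0.46,0.04,-0.1,0,1],[-0.23,0.23,0.47,0.04,-0.1,0,1],[-0.23,0.24,0.47,0.04,-0.1,0,1],[-0.22,0.24,0.47,0.04,-0.1,0,1],[-0.21,0.24,0.47,0.04,-0.1,0,1]]]'

```text
clock: 6.35
position: [0.5919, 0.0521, 0.1943]
orientation: [0.956, -0.057, 0.287, 0.018]
wrist_force: [-0.5, -0.5, 0.5]
grip_width: 0.0003
grip_force: 0.0
```

Run:
```python
from h import *
st(); p,M=pc(172,-60); print(p,M[:,2]); plan(p,M,10,1)
```

```text
t 6.35 p [0.5919, 0.0521, 0.1943] q [-0.473, 0.464, 0.362, 2.136, 0.963, 0.015, -2.841] z [0.546, -0.068, -0.835] F [-0.5, -0.5, 0.5] T [0.03, 0.54, 0.02] g 0.0003 0.0
[0.5910099  0.05415853 0.18080482] [ 0.57042177 -0.05993874 -0.81915204]
[[[-0.04,-0.01,0.05,0.01,0.02,-0.01,1],[-0.04,-0.01,0.05,0.01,0.02,-0.01,1],[-0.04,-0.01,0.05,0.01,0.02,-0.01,1],[-0.04,-0.01,0.05,0.01,0.02,-0.01,1],[-0.04,-0.01,0.05,0.01,0.02,-0.01,1],[-0.04,-0.01,0.05,0.01,0.02,-0.01,1],[-0.04,-0.01,0.05,0.01,0.02,-0.01,1],[-0.04,-0.01,0.05,0.01,0.02,-0.01,1],[-0.04,-0.01,0.05,0.01,0.02,-0.01,1],[-0.04,-0.01,0.05,0.01,0.02,-0.01,1]]]
```

Run:
```python
from h import *
a,M=pc(172,-40); b,_=pc(174,0); q=plan(a,M,5,1); plan(b,M,5,1,a,M)
```

```text
[[[0.08,-0.02,0.22,0.01,0.04,-0.01,1],[0.08,-0.02,0.22,0.01,0.04,-0.01,1],[0.08,-0.02,0.22,0.01,0.04,-0.01,1],[0.08,-0.02,0.22,0.01,0.04,-0.01,1],[0.08,-0.02,0.22,0.01,0.04,-0.01,1]]]
[[[0.34,0,0.21,0,0,0,1],[0.34,0,0.21,0,0,0,1],[0.34,0,0.21,0,0,0,1],[0.34,0,0.21,0,0,0,1],[0.34,0,0.21,0,0,0,1]]]
```

Request:
arm_command --moves '[[[0.08,-0.02,0.22,0.01,0.04,-0.01,1],[0.08,-0.02,0.22,0.01,0.04,-0.01,1],[0.08,-0.02,0.22,0.01,0.04,-0.01,1],[0.08,-0.02,0.22,0.01,0.04,-0.01,1],[0.08,-0.02,0.22,0.01,0.04,-0.01,1],[0.34,0,0.21,0,0,0,1],[0.34,0,0.21,0,0,0,1],[0.34,0,0.21,0,0,0,1],[0.34,0,0.21,0,0,0,1],[0.34,0,0.21,0,0,0,1]]]'

```text
clock: 7.35
position: [0.6561, 0.0502, 0.1924]
orientation: [0.955, -0.052, 0.293, 0.019]
wrist_force: [-0.9, -0.7, -0.4]
grip_width: 0.0003
grip_force: 0.0
```

Run:
```python
from h import *
st(); p,M=pc(174,0); print(p,M[:,2]); p,M=pc(194); plan(p,M,10,1)
```

```text
t 7.35 p [0.6561, 0.0502, 0.1924] q [-0.281, 0.523, 0.14, 1.981, 0.956, 0.118, -2.783] z [0.557, -0.067, -0.828] F [-0.9, -0.7, -0.4] T [0.11, 0.57, 0.01] g 0.0003 0.0
[0.6506799  0.04788853 0.18280482] [ 0.57042177 -0.05993874 -0.81915204]
[[[0.01,0.01,-0.06,0.01,0.01,0,1],[0.01,0.01,-0.06,0.01,0.01,0,1],[0.01,0.01,-0.06,0.01,0.01,0,1],[0.01,0.01,-0.06,0.01,0.01,0,1],[0.01,0.01,-0.06,0.01,0.01,0,1],[0.01,0.01,-0.06,0.01,0.01,0,1],[0.01,0.01,-0.06,0.01,0.01,0,1],[0.01,0.01,-0.06,0.01,0.01,0,1],[0.01,0.01,-0.06,0.01,0.01,0,1],[0.01,0.01,-0.06,0.01,0.01,0,1]]]
```

Request:
arm_command --moves '[[[0.03,0,-0.08,0,0,0,1],[0.03,0,-0.08,0,0,0,1],[0.03,0,-0.08,0,0,0,1],[0.03,0,-0.08,0,0,0,1],[0.03,0,-0.08,0,0,0,1],[0.03,0,-0.08,0,0,0,1],[0.03,0,-0.08,0,0,0,1],[0.03,0,-0.08,0,0,0,1],[0.03,0,-0.08,0,0,0,1],[0.03,0,-0.08,0,0,0,1]]]'

```text
clock: 8.35
position: [0.6509, 0.0503, 0.2086]
orientation: [0.955, -0.052, 0.292, 0.019]
wrist_force: [-3.2, 0.3, -2.9]
grip_width: 0.0008
grip_force: 1.9
```

Run:
```python
from h import *
st(); p,M=pc(210,0); print(p,M[:,2]); plan(p,M,10,1)
```

```text
t 8.35 p [0.6509, 0.0503, 0.2086] q [-0.229, 0.489, 0.061, 1.975, 0.926, 0.176, -2.742] z [0.556, -0.067, -0.829] F [-3.2, 0.3, -2.9] T [0.25, 1.48, 0.0] g 0.0008 1.9
[0.6506799  0.04788853 0.21880482] [ 0.57042177 -0.05993874 -0.81915204]
[[[0.03,0.01,-0.04,0.01,0.01,0,1],[0.03,0.01,-0.04,0.01,0.01,0,1],[0.03,0.01,-0.04,0.01,0.01,0,1],[0.03,0.01,-0.04,0.01,0.01,0,1],[0.03,0.01,-0.04,0.01,0.01,0,1],[0.03,0.01,-0.04,0.01,0.01,0,1],[0.03,0.01,-0.04,0.01,0.01,0,1],[0.03,0.01,-0.04,0.01,0.01,0,1],[0.03,0.01,-0.04,0.01,0.01,0,1],[0.03,0.01,-0.04,0.01,0.01,0,1]]]
```

Request:
arm_command --moves '[[[0.035,0,-0.05,0,0,0,1],[0.035,0,-0.05,0,0,0,1],[0.035,0,-0.05,0,0,0,1],[0.035,0,-0.05,0,0,0,1],[0.035,0,-0.05,0,0,0,1],[0.035,0,-0.05,0,0,0,1],[0.035,0,-0.05,0,0,0,1],[0.035,0,-0.05,0,0,0,1],[0.035,0,-0.05,0,0,0,1],[0.035,0,-0.05,0,0,0,1]]]'

```text
clock: 9.35
position: [0.6507, 0.0501, 0.2197]
orientation: [0.955, -0.053, 0.291, 0.02]
wrist_force: [-4.2, -0.6, -8.5]
grip_width: 0.0005
grip_force: 3.7
```

Run:
```python
from h import *
st(); p,M=pc(210,0); print(p)
P=cloud(cap('wrist')); 
L=((P-S0)@np.stack([xs,ys,Z],1)*1000)
m=(L[...,0]>-75)&(L[...,0]<-42)&(abs(L[...,1]+14)<35)&(L[...,2]>180)&(L[...,2]<240); q=L[m]; print(len(q),[(x,q[abs(q[:,0]-x)<1.5][:,2].mean().round(1)) for x in range(-70,-40,5) if (abs(q[:,0]-x)<1.5).any()])
```

```text
t 9.35 p [0.6507, 0.0501, 0.2197] q [-0.187, 0.472, -0.0, 1.961, 0.895, 0.219, -2.7] z [0.554, -0.068, -0.83] F [-4.2, -0.6, -8.5] T [0.39, 2.26, 0.03] g 0.0005 3.7
[0.6506799  0.04788853 0.21880482]
0 []
```

Request:
arm_command --moves '[[[0.02,0,-0.03,0,0,0,1],[0.02,0,-0.03,0,0,0,1],[0.02,0,-0.03,0,0,0,1],[0.02,0,-0.03,0,0,0,1],[0,0,0,0,0,0,1],[0,0,0,0,0,0,1],[0,0,0,0,0,0,1],[0,0,0,0,0,0,1],[0,0,0,0,0,0,1],[0,0,0,0,0,0,1]]]'

```text
clock: 10.4
position: [0.6496, 0.05, 0.2218]
orientation: [0.955, -0.053, 0.29, 0.02]
wrist_force: [-6.1, 0.5, -12.9]
grip_width: 0.0003
grip_force: 6.2
```

Request:
arm_command --moves '[[[0.02,0,-0.03,0,0,0,1],[0.02,0,-0.03,0,0,0,1],[0.02,0,-0.03,0,0,0,1],[0.02,0,-0.03,0,0,0,1],[0,0,0,0,0,0,1],[0,0,0,0,0,0,1],[0,0,0,0,0,0,1],[0,0,0,0,0,0,1],[0,0,0,0,0,0,1],[0,0,0,0,0,0,1]]]'

```text
clock: 11.4
position: [0.6486, 0.0499, 0.2236]
orientation: [0.956, -0.053, 0.289, 0.02]
wrist_force: [-5.7, 0.8, -14.9]
grip_width: 0.0007
grip_force: 6.9
```

Request:
arm_command --moves '[[[0.04,0,-0.03,0,0,0,1],[0.04,0,-0.03,0,0,0,1],[0.04,0,-0.03,0,0,0,1],[0.04,0,-0.03,0,0,0,1],[0,0,0,0,0,0,1],[0,0,0,0,0,0,1],[0,0,0,0,0,0,1],[0,0,0,0,0,0,1],[0,0,0,0,0,0,1],[0,0,0,0,0,0,1]]]'

```text
clock: 12.4
position: [0.6479, 0.0498, 0.2253]
orientation: [0.956, -0.053, 0.287, 0.021]
wrist_force: [-8.1, 1.5, -17.0]
grip_width: 0.0006
grip_force: 8.4
```

Run:
```python
from h import *
st(); o=r.get_obs(); M=R.from_quat(o['orientation']).as_matrix()
for k in(.019,.022,.025): print(k,(( np.array(o['position'])+M[:,2]*k+M[:,0]*.0075-S0)@np.stack([xs,ys,Z],1)*1000).round(1))
print('pitch',np.degrees(np.arcsin(-M[2,2])))
cap('wrist','w2.png')
```

```text
t 12.4 p [0.6479, 0.0498, 0.2253] q [-0.156, 0.461, -0.045, 1.953, 0.866, 0.255, -2.665] z [0.546, -0.07, -0.835] F [-8.1, 1.5, -17.0] T [0.71, 4.5, 0.03] g 0.0006 8.4
0.019 [-70.6 -12.7 213.6]
0.022 [-68.9 -12.7 211. ]
0.025 [-67.3 -12.8 208.5]
pitch 56.60495196236603
```

View pics/w2.png

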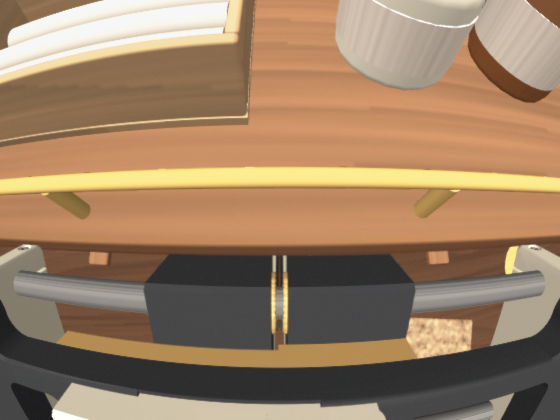

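Request:
arm_command --moves '[[[0.03,0,0,0,0,0,1],[0.03,0,0,0,0,0,1],[0.03,0,0,0,0,0,1],[0.03,0,0,0,0,0,1],[0.03,0,0,0,0,0,1],[0.03,0,0,0,0,0,1],[0,0,0,0,0,0,1],[0,0,0,0,0,0,1],[0,0,0,0,0,0,1],[0,0,0,0,0,0,1]]]'

```text
clock: 13.45
position: [0.6481, 0.0497, 0.2254]
orientation: [0.957, -0.053, 0.284, 0.021]
wrist_force: [-14.4, 2.0, -16.9]
grip_width: 0.0001
grip_force: 10.6
```

Request:
arm_command --moves '[[[-0.25,0,0.2,0,0,0,1],[-0.25,0,0.3,0,0,0,1],[-0.2,0,0.3,0,0,0,1],[-0.4,0,-0.28,0,0,0,1],[-0.4,0,-0.28,0,0,0,1],[-0.4,0,-0.28,0,0,0,1],[-0.5,0,-0.35,0,0,0,1],[-0.6,0,-0.4,0,0,0,1],[-0.6,0,-0.4,0,0,0,1],[-0.6,0,-0.4,0,0,0,1]]]'

```text
clock: 14.45
position: [0.5751, 0.0614, 0.2183]
orientation: [0.952, -0.052, 0.3, 0.016]
wrist_force: [0.4, 0.1, 0.7]
grip_width: 0.0007
grip_force: 0.0
```

Run:
```python
from h import *
st(); c=cap('wrist','w3.png'); P=cloud(c)
L=((P-S0)@np.stack([xs,ys,Z],1)*1000)
m=(L[...,0]>-75)&(L[...,0]<-42)&(abs(L[...,1]+14)<35)&(L[...,2]>180)&(L[...,2]<235); q=L[m]; print(len(q),[(x,q[abs(q[:,0]-x)<1.5][:,2].mean().round(1)) for x in range(-72,-40,3) if (abs(q[:,0]-x)<1.5).any()])
im=c['color'][120:320,200:380]; cv2.imwrite('pics/w3c.png',cv2.resize(im,None,fx=3,fy=3,interpolation=2)); print(np.argwhere(m)[:,::-1].mean(0) if m.any() else 0)
```

```text
t 14.45 p [0.5751, 0.0614, 0.2183] q [-0.558, 0.407, 0.429, 2.171, 0.92, 0.017, -2.805] z [0.57, -0.061, -0.819] F [0.4, 0.1, 0.7] T [0.08, 0.55, 0.03] g 0.0007 0.0
2412 [(-69, np.float64(212.8)), (-66, np.float64(212.3)), (-63, np.float64(213.6)), (-60, np.float64(211.8)), (-57, np.float64(211.0)), (-54, np.float64(210.2)), (-51, np.float64(209.3)), (-48, np.float64(208.4)), (-45, np.float64(207.6)), (-42, np.float64(206.4))]
[287.48548922 111.85364842]
```

View pics/w3c.png

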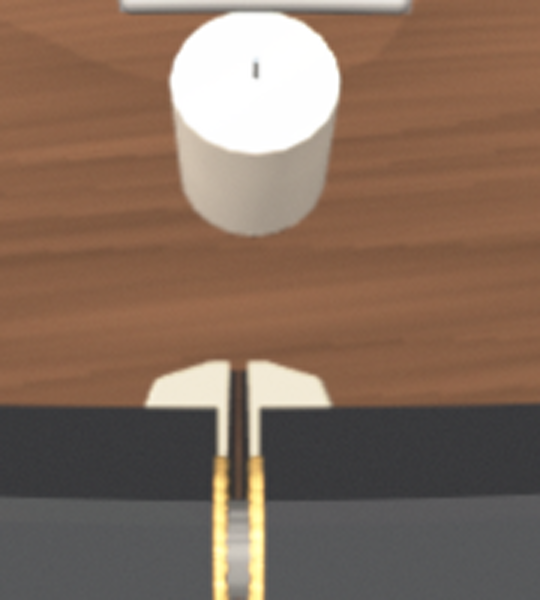

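The crop and depth show the paddle (at the top edge, slope about 16° up, edge top z 213) fully on, with the candle untouched. Now the bell: a tool-down grip across the loop's outer sides.

Run:
```python
from sim import *
q=r.get_obs()['qpos']
X=np.array([1.,0,0])
for a in(83,-97):
    f=R.from_euler('z',a,degrees=True).apply(X)
    print(a,[ (k[0],k[1][0]) for k in run(q,[(np.array([.47,-.1,.37]),Rt(xs,90),20),(np.array([.54,-.366,.36]),Rt(f,90),20),(np.array([.54,-.366,.235]),Rt(f,90),10),(np.array([.5225,-.0907,.25]),Rt(f,90),20),(np.array([.5225,-.0907,.18]),Rt(f,90),10)]) for k in [(k[0],k[1:])]])
plan([.48,-.1,.37],Rt(xs,90),20,0)
```

```text
83 [([0.63, 0.29, -0.65, 1.69, 0.19, 1.22, -1.73], np.float64(0.0)), ([1.02, 0.69, -0.99, 1.21, 0.57, 1.52, -0.01], np.float64(0.0)), ([1.02, 0.78, -0.95, 1.4, 0.64, 1.28, -0.1], np.float64(0.0)), ([0.7, 0.59, -0.98, 1.74, 0.54, 1.1, -0.58], np.float64(0.0)), ([0.65, 0.66, -0.91, 1.83, 0.63, 0.97, -0.65], np.float64(0.0))]
-97 [([0.63, 0.29, -0.65, 1.69, 0.19, 1.22, -1.73], np.float64(0.0)), ([0.67, 0.54, -0.16, 1.22, 0.08, 1.38, -2.74], np.float64(0.0)), ([0.67, 0.63, -0.15, 1.41, 0.1, 1.11, -2.76], np.float64(0.0)), ([-0.09, 0.46, 0.44, 1.75, -0.23, 0.98, -2.82], np.float64(0.0)), ([-0.06, 0.54, 0.41, 1.83, -0.28, 0.83, -2.77], np.float64(0.0))]
[[[0.06,0.43,-0.42,0,-0.2,0,0],[0.05,0.43,-0.42,0,-0.2,0,0],[0.04,0.43,-0.42,0,-0.2,0,0],[0.03,0.43,-0.42,0,-0.2,0,0],[0.01,0.43,-0.43,0,-0.2,0,0],[0,0.43,-0.43,0,-0.2,0,0],[-0.01,0.43,-0.43,0,-0.2,0,0],[-0.03,0.43,-0.42,0,-0.2,0,0],[-0.04,0.43,-0.42,0,-0.2,0,0],[-0.05,0.43,-0.42,0,-0.2,0,0]]]
[[[-0.06,0.43,-0.42,0,-0.2,0,0],[-0.08,0.43,-0.42,0,-0.2,0,0],[-0.09,0.43,-0.42,0,-0.2,0,0],[-0.1,0.43,-0.41,0,-0.2,0,0],[-0.11,0.43,-0.41,0,-0.2,0,0],[-0.13,0.43,-0.41,0,-0.2,0,0],[-0.14,0.43,-0.4,0,-0.2,0,0],[-0.15,0.43,-0.4,0,-0.2,0,0],[-0.16,0.43,-0.39,0,-0.2,0,0],[-0.18,0.43,-0.39,0,-0.2,0,0]]]
```

Request:
arm_command --moves '[[[-0.1,0.3,-0.42,0,-0.2,0,0],[-0.1,0.3,-0.42,0,-0.2,0,0],[0.04,0.43,-0.42,0,-0.2,0,0],[0.04,0.43,-0.42,0,-0.2,0,0],[0,0.43,-0.43,0,-0.2,0,0],[0,0.43,-0.43,0,-0.2,0,0],[0,0.43,-0.43,0,-0.2,0,0],[-0.03,0.43,-0.42,0,-0.2,0,0],[-0.04,0.43,-0.42,0,-0.2,0,0],[-0.05,0.43,-0.42,0,-0.2,0,0]]]'

```text
clock: 15.5
position: [0.5238, -0.0169, 0.2914]
orientation: [0.987, -0.056, 0.154, 0.011]
wrist_force: [-0.4, -0.5, -0.2]
grip_width: 0.0758
grip_force: 0.0
```

Request:
arm_command --moves '[[[-0.06,0.43,-0.42,0,-0.2,0,0],[-0.08,0.43,-0.42,0,-0.2,0,0],[-0.1,0.43,-0.42,0,-0.2,0,0],[-0.1,0.43,-0.4,0,-0.2,0,0],[-0.1,0.43,-0.4,0,-0.2,0,0],[-0.13,0.43,-0.4,0,-0.2,0,0],[-0.14,0.43,-0.4,0,-0.2,0,0],[-0.15,0.43,-0.4,0,-0.2,0,0],[-0.16,0.43,-0.4,0,-0.2,0,0],[-0.18,0.43,-0.4,0,-0.2,0,0]]]'

```text
clock: 16.5
position: [0.4767, -0.0987, 0.3677]
orientation: [0.998, -0.057, 0.004, 0.004]
wrist_force: [-0.1, -0.6, 0.1]
grip_width: 0.0933
grip_force: 0.0
```

Run:
```python
from h import *
st(); plan([.54,-.36,.37],Rt(np.array([0,1.,0]),90),20,0)
```

```text
t 16.5 p [0.4767, -0.0987, 0.3677] q [0.507, 0.272, -0.467, 1.666, 0.138, 1.225, -1.676] z [0.008, -0.009, -1.0] F [-0.1, -0.6, 0.1] T [0.04, 0.04, 0.0] g 0.0933 0.0
[[[0.23,0.63,0,0,0,-0.56,0],[0.18,0.65,0,0,0,-0.56,0],[0.12,0.66,0,0,0,-0.56,0],[0.07,0.67,0,0,0,-0.56,0],[0.01,0.67,0,0,0,-0.56,0],[-0.05,0.67,0,0,0,-0.56,0],[-0.1,0.66,0,0,0,-0.56,0],[-0.16,0.65,0,0,0,-0.56,0],[-0.21,0.64,0,0,0,-0.56,0],[-0.27,0.62,0,0,0,-0.56,0]]]
[[[-0.32,0.59,0,0,0,-0.56,0],[-0.37,0.56,0,0,0,-0.56,0],[-0.41,0.53,0,0,0,-0.56,0],[-0.45,0.49,0,0,0,-0.56,0],[-0.49,0.45,0,0,0,-0.56,0],[-0.53,0.41,0,0,0,-0.56,0],[-0.56,0.37,-0.01,0,0,-0.56,0],[-0.59,0.32,-0.01,0,0,-0.56,0],[-0.62,0.27,-0.01,0,0,-0.56,0],[-0.64,0.21,-0.01,0,0,-0.56,0]]]
```

Request:
arm_command --moves '[[[0.23,0.63,0,0,0,-0.56,0],[0.18,0.65,0,0,0,-0.56,0],[0.12,0.66,0,0,0,-0.56,0],[0.07,0.67,0,0,0,-0.56,0],[0,0.67,0,0,0,-0.56,0],[-0.05,0.67,0,0,0,-0.56,0],[-0.1,0.66,0,0,0,-0.56,0],[-0.16,0.65,0,0,0,-0.56,0],[-0.21,0.64,0,0,0,-0.56,0],[-0.27,0.62,0,0,0,-0.56,0]]]'

```text
clock: 17.5
position: [0.5079, -0.2305, 0.368]
orientation: [0.934, 0.356, 0.002, 0.007]
wrist_force: [0.8, 1.3, -0.1]
grip_width: 0.0933
grip_force: 0.0
```

Request:
arm_command --moves '[[[-0.32,0.59,0,0,0,-0.56,0],[-0.37,0.56,0,0,0,-0.56,0],[-0.41,0.53,0,0,0,-0.56,0],[-0.45,0.49,0,0,0,-0.56,0],[-0.49,0.45,0,0,0,-0.56,0],[-0.53,0.41,0,0,0,-0.56,0],[-0.56,0.37,0,0,0,-0.56,0],[-0.59,0.32,0,0,0,-0.56,0],[-0.62,0.27,0,0,0,-0.56,0],[-0.64,0.21,0,0,0,-0.56,0]]]'

```text
clock: 18.5
position: [0.5381, -0.3617, 0.3685]
orientation: [0.709, 0.706, -0.002, 0.007]
wrist_force: [0.6, 0.7, -0.3]
grip_width: 0.093
grip_force: 0.0
```

Run:
```python
from h import *
st(); c=cap('wrist','w4.png'); P=cloud(c); np.save('w4.npy',P)
b=c['color'].astype(int); z=P[...,2]; near=(abs(P[...,0]-.54)<.06)&(abs(P[...,1]+.366)<.06)
for a0,a1 in((.250,.27),(.215,.25),(.19,.215)):
    m=near&(z>a0)&(z<a1)&(b[...,2]-b[...,0]>50); q=P[m]; print('yellow',a0,len(q), q.mean(0).round(4),cv2.minAreaRect((q[:,:2]*1000).astype(np.float32)) if len(q)>3 else '',np.percentile(q[:,2],[2,98]).round(4))
m=(abs(P[...,0]-.54)<.05)&(P[...,1]<-.31)&(P[...,1]>-.47)&(z>.235)&(z<.3)&(abs(b[...,2]-b[...,0])<40); q=P[m]; print('hook',len(q)); 
for y in np.arange(-.47,-.31,.012):
    k=q[abs(q[:,1]-y)<.006]; print(round(y,3),len(k),np.median(k,0).round(4) if len(k) else '')
```

```text
t 18.5 p [0.5381, -0.3617, 0.3685] q [0.936, 0.616, -0.755, 1.209, 0.42, 1.456, 0.23] z [0.007, -0.012, -1.0] F [0.6, 0.7, -0.3] T [-0.02, -0.02, 0.04] g 0.093 0.0
yellow 0.25 407 [ 0.5363 -0.3609  0.2573] ((537.9495239257812, -358.0849914550781), (31.36469841003418, 33.14938735961914), 60.63857650756836) [0.2505 0.2607]
yellow 0.215 166 [ 0.5356 -0.3595  0.2353] ((535.9264526367188, -361.03521728515625), (43.04617691040039, 6.34518575668335), 3.4412524700164795) [0.2162 0.2496]
yellow 0.19 237 [ 0.5368 -0.3606  0.2068] ((537.1260375976562, -361.3287658691406), (40.99959182739258, 14.622040748596191), 15.973904609680176) [0.1948 0.2127]
hook 1462
-0.47 74 [ 0.5357 -0.4652  0.2665]
-0.458 535 [ 0.5418 -0.4595  0.2906]
-0.446 31 [ 0.5409 -0.4495  0.2748]
-0.434 0 
-0.422 19 [ 0.5386 -0.417   0.2692]
-0.41 158 [ 0.5387 -0.41    0.2628]
-0.398 127 [ 0.5387 -0.3986  0.2537]
-0.386 108 [ 0.5372 -0.3858  0.2526]
-0.374 115 [ 0.5372 -0.3738  0.2527]
-0.362 42 [ 0.5357 -0.358   0.2528]
-0.35 112 [ 0.535  -0.3498  0.2529]
-0.338 83 [ 0.5351 -0.3395  0.2565]
-0.326 58 [ 0.5341 -0.3292  0.2807]
-0.314 0
```

View pics/w4.png

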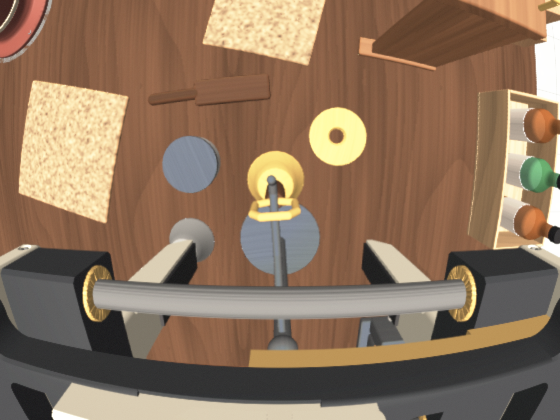

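The view shows the loop at (275,207) square to the hook arm, with tip at (271,180); the open fingers straddle it. Centre is about (0.536, -0.361), hook heading 93.3°. Descending.

```bash
cat >> h.py <<'E'
hk=np.array([-.0575,.9983,0]); MB=Rt(hk,90)
E
python3 - <<'E'
from h import *
plan([.536,-.361,.235],MB,10,0)
E
```

```text
[[[0.03,-0.01,0.66,0,0.01,-0.04,0],[0.03,-0.01,0.66,0,0.01,-0.04,0],[0.03,-0.01,0.66,0,0.01,-0.04,0],[0.03,-0.01,0.66,0,0.01,-0.04,0],[0.02,-0.01,0.66,0,0.01,-0.04,0],[0.02,-0.01,0.66,0,0.01,-0.04,0],[0.02,-0.01,0.66,0,0.01,-0.04,0],[0.02,-0.01,0.66,0,0.01,-0.04,0],[0.02,-0.01,0.66,0,0.01,-0.04,0],[0.02,-0.01,0.66,0,0.01,-0.04,0]]]
```

Request:
arm_command --moves '[[[0.02,-0.01,0.66,0,0.01,-0.04,0],[0.02,-0.01,0.66,0,0.01,-0.04,0],[0.02,-0.01,0.66,0,0.01,-0.04,0],[0.02,-0.01,0.66,0,0.01,-0.04,0],[0.02,-0.01,0.66,0,0.01,-0.04,0],[0.02,-0.01,0.66,0,0.01,-0.04,0],[0.02,-0.01,0.66,0,0.01,-0.04,0],[0.02,-0.01,0.66,0,0.01,-0.04,0],[0.02,-0.01,0.66,0,0.01,-0.04,0],[0.02,-0.01,0.66,0,0.01,-0.04,0]]]'

```text
clock: 19.55
position: [0.5331, -0.3534, 0.2307]
orientation: [0.686, 0.727, 0.002, -0.005]
wrist_force: [0.2, -0.0, -0.0]
grip_width: 0.0931
grip_force: 0.0
```

Run:
```python
from h import *
st(); P=cloud(c:=cap('wrist')); b=c['color'].astype(int)
m=(abs(P[...,0]-.536)<.04)&(abs(P[...,1]+.361)<.025)&(P[...,2]>.215)&(P[...,2]<.27)&(b[...,2]-b[...,0]>60)&(b[...,1]-b[...,0]>50);q=P[m];print(len(q),q.mean(0).round(4),q.min(0).round(4),q.max(0).round(4))
```

```text
t 19.55 p [0.5331, -0.3534, 0.2307] q [0.953, 0.711, -0.739, 1.45, 0.487, 1.18, 0.204] z [-0.005, 0.01, -1.0] F [0.2, -0.0, -0.0] T [-0.02, -0.11, -0.0] g 0.0931 0.0
1044 [ 0.5357 -0.3611  0.2494] [ 0.5147 -0.3659  0.215 ] [ 0.5565 -0.357   0.2614]
```

Run:
```python
from h import *
plan([.536,-.361,.235],MB,4,0)
```

```text
[[[-0.1,0.05,-0.09,-0.01,-0.02,0,0],[-0.1,0.05,-0.09,-0.01,-0.02,0,0],[-0.1,0.05,-0.09,-0.01,-0.02,0,0],[-0.1,0.05,-0.08,-0.01,-0.02,0,0]]]
```

Request:
arm_command --moves '[[[-0.1,0.05,-0.09,-0.01,-0.02,0,0],[-0.1,0.05,-0.09,-0.01,-0.02,0,0],[-0.1,0.05,-0.09,-0.01,-0.02,0,0],[-0.1,0.05,-0.08,-0.01,-0.02,0,0],[0,0,0,0,0,0,0],[0,0,0,0,0,0,0.3],[0,0,0,0,0,0,0.4],[0,0,0,0,0,0,0.45],[0,0,0,0,0,0,0.5],[0,0,0,0,0,0,0.5]]]' --newtons 20

```text
clock: 20.6
position: [0.5376, -0.3612, 0.2388]
orientation: [0.686, 0.727, -0.0, 0.001]
wrist_force: [-0.7, -0.5, -0.0]
grip_width: 0.0576
grip_force: 0.0
```

Run:
```python
from h import *
st()
```

```text
t 20.6 p [0.5376, -0.3612, 0.2388] q [0.952, 0.709, -0.737, 1.425, 0.492, 1.193, 0.212] z [0.001, -0.002, -1.0] F [-0.7, -0.5, -0.0] T [-0.03, -0.08, 0.04] g 0.0576 0.0
```

Request:
arm_command --moves '[[[0,-0.04,0.04,0,0,0,0.5],[0,-0.04,0.04,0,0,0,0.5],[0,0,0.04,0,0,0,0.52],[0,0,0,0,0,0,0.54],[0,0,0,0,0,0,0.58],[0,0,0,0,0,0,0.65],[0,0,0,0,0,0,0.75],[0,0,0,0,0,0,1],[0,0,0,0,0,0,1],[0,0,0,0,0,0,1]]]' --newtons 30

```text
clock: 21.6
position: [0.5358, -0.3614, 0.2362]
orientation: [0.686, 0.727, -0.0, 0.001]
wrist_force: [-1.9, -0.4, -0.5]
grip_width: 0.0431
grip_force: 30.0
```

Run:
```python
from h import *
st()
```

```text
t 21.6 p [0.5358, -0.3614, 0.2362] q [0.954, 0.71, -0.737, 1.433, 0.493, 1.187, 0.211] z [0.001, -0.002, -1.0] F [-1.9, -0.4, -0.5] T [-0.15, 0.24, -0.01] g 0.0431 30.0
```

Gripped: 43 mm opening at 30 N. Next, raise 35 mm.

Request:
arm_command --moves '[[[0,0,-0.05,0,0,0,1],[0,0,-0.1,0,0,0,1],[0,0,-0.2,0,0,0,1],[0,0,-0.25,0,0,0,1],[0,0,-0.3,0,0,0,1],[0,0,-0.3,0,0,0,1],[0,0,-0.25,0,0,0,1],[0,0,-0.2,0,0,0,1],[0,0,-0.1,0,0,0,1],[0,0,0,0,0,0,1]]]'

```text
clock: 22.6
position: [0.5361, -0.3613, 0.2718]
orientation: [0.686, 0.727, -0.0, 0.001]
wrist_force: [0.4, -0.4, -4.0]
grip_width: 0.0432
grip_force: 29.9
```

Run:
```python
from h import *
st(); P=cloud(c:=cap('wrist')); b=c['color'].astype(int); z=P[...,2]
cv2.imwrite('pics/w5.png',c['color'])
m=(abs(P[...,0]-.536)<.04)&(abs(P[...,1]+.361)<.03)&(z>.25)&(z<.31)&(b[...,2]-b[...,0]>60)&(b[...,1]-b[...,0]>50);q=P[m];print(len(q),q.mean(0).round(4),q.min(0).round(4),q.max(0).round(4))
m=(abs(P[...,0]-.536)<.012)&(abs(P[...,1]+.345)<.03)&(z>.24)&(z<.3)&(abs(b[...,2]-b[...,0])<40); q=P[m]; print('hook',len(q),np.median(q,0).round(4) if len(q) else'')
```

```text
t 22.6 p [0.5361, -0.3613, 0.2718] q [0.957, 0.681, -0.75, 1.382, 0.469, 1.258, 0.234] z [0.002, -0.002, -1.0] F [0.4, -0.4, -4.0] T [-0.07, -0.09, 0.02] g 0.0432 29.9
806 [ 0.5371 -0.3591  0.2695] [ 0.5154 -0.3624  0.2501] [ 0.5585 -0.3537  0.2879]
hook 980 [ 0.5353 -0.3518  0.2532]
```

View pics/w5.png

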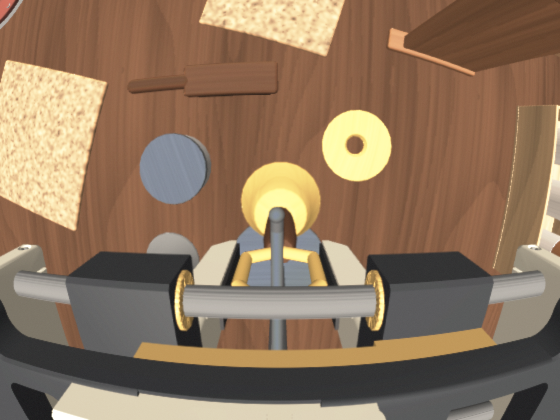

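The view shows the loop (280,255-310) gripped and raised, with the hook bar (277,260) running free through the middle of the opening. Withdrawing along the hook.

Request:
arm_command --moves '[[[0.1,0,0,0,0,0,1],[0.2,0,0,0,0,0,1],[0.3,0,0,0,0,0,1],[0.4,0,0,0,0,0,1],[0.4,0,0,0,0,0,1],[0.4,0,0,0,0,0,1],[0.4,0,0,0,0,0,1],[0.4,0,0,0,0,0,1],[0.4,0,0,0,0,0,1],[0.4,0,0,0,0,0,1]]]'

```text
clock: 23.65
position: [0.532, -0.2926, 0.2713]
orientation: [0.686, 0.727, -0.0, 0.001]
wrist_force: [-0.2, -0.1, -4.9]
grip_width: 0.0435
grip_force: 29.9
```

Run:
```python
from h import *
st(); plan([.5225,-.0907,.26],MB,20,1)
```

```text
t 23.65 p [0.532, -0.2926, 0.2713] q [0.906, 0.62, -0.766, 1.502, 0.448, 1.199, 0.128] z [0.001, -0.002, -1.0] F [-0.2, -0.1, -4.9] T [-0.03, -0.1, 0.0] g 0.0435 29.9
[[[0.51,0.01,0.03,0,0,0,1],[0.51,0.01,0.03,0,0,0,1],[0.51,0.01,0.03,0,0,0,1],[0.51,0.01,0.03,0,0,0,1],[0.51,0.01,0.03,0,0,0,1],[0.51,0.01,0.03,0,0,0,1],[0.51,0.01,0.03,0,0,0,1],[0.51,0.01,0.03,0,0,0,1],[0.51,0.01,0.03,0,0,0,1],[0.51,0.01,0.03,0,0,0,1]]]
[[[0.51,0.01,0.03,0,0,0,1],[0.51,0.01,0.03,0,0,0,1],[0.51,0.01,0.03,0,0,0,1],[0.51,0.01,0.03,0,0,0,1],[0.51,0.01,0.03,0,0,0,1],[0.51,0.01,0.03,0,0,0,1],[0.51,0.01,0.03,0,0,0,1],[0.51,0.01,0.03,0,0,0,1],[0.51,0.01,0.03,0,0,0,1],[0.51,0.01,0.03,0,0,0,1]]]
```

Clear of the hook.

Request:
arm_command --moves '[[[0.5,0,0,0,0,0,1],[0.5,0,0,0,0,0,1],[0.5,0,0,0,0,0,1],[0.5,0,0,0,0,0,1],[0.5,0,0,0,0,0,1],[0.5,0,0,0,0,0,1],[0.5,0,0,0,0,0,1],[0.5,0,0,0,0,0,1],[0.5,0,0,0,0,0,1],[0.5,0,0,0,0,0,1]]]'

```text
clock: 24.65
position: [0.5262, -0.1927, 0.2711]
orientation: [0.686, 0.727, -0.0, 0.001]
wrist_force: [0.3, 0.1, -4.8]
grip_width: 0.0435
grip_force: 29.9
```

Request:
arm_command --moves '[[[0.5,0,0,0,0,0,1],[0.5,0,0,0,0,0,1],[0.5,0,0,0,0,0,1],[0.5,0,0,0,0,0,1],[0.5,0,0,0,0,0,1],[0.5,0,0,0,0,0,1],[0.4,0,0,0,0,0,1],[0.3,0,0,0,0,0,1],[0.2,0,0,0,0,0,1],[0.1,0,0,0,0,0,1]]]'

```text
clock: 25.65
position: [0.5217, -0.1133, 0.271]
orientation: [0.686, 0.727, -0.0, 0.001]
wrist_force: [0.1, -0.8, -5.2]
grip_width: 0.0434
grip_force: 29.9
```

Run:
```python
from h import *
st(); c=cap('top'); E=c['extrinsics']; s=cap('scene','s6.png'); P=cloud(s); b=s['color'].astype(int); T=cloud(c); tb=c['color'].astype(int)
for n,Q,bb in(('scene',P,b),('top',T,tb)):
    m=(abs(Q[...,0]-.52)<.09)&(abs(Q[...,1]+.1)<.09)&(Q[...,2]>.06)&(Q[...,2]<.3)&(bb[...,2]-bb[...,0]>80)&(bb[...,1]-bb[...,0]>60)
    q=Q[m]; print(n,len(q),np.percentile(q,[1,50,99],axis=0).round(3).tolist() if len(q) else '')
plan([.5225,-.0907,.21],MB,10,1)
```

```text
t 25.65 p [0.5217, -0.1133, 0.271] q [0.691, 0.506, -0.798, 1.707, 0.403, 1.099, -0.173] z [0.001, -0.002, -1.0] F [0.1, -0.8, -5.2] T [-0.05, -0.08, 0.0] g 0.0434 29.9
scene 479 [[0.49, -0.154, 0.101], [0.522, -0.133, 0.142], [0.559, -0.106, 0.295]]
top 125 [[0.489, -0.097, 0.095], [0.512, -0.087, 0.111], [0.545, -0.077, 0.148]]
[[[0.11,0.01,0.3,0,0,0,1],[0.11,0.01,0.3,0,0,0,1],[0.11,0.01,0.3,0,0,0,1],[0.11,0.01,0.3,0,0,0,1],[0.11,0.01,0.3,0,0,0,1],[0.11,0.01,0.3,0,0,0,1],[0.11,0.01,0.3,0,0,0,1],[0.11,0.01,0.3,0,0,0,1],[0.11,0.01,0.3,0,0,0,1],[0.11,0.01,0.3,0,0,0,1]]]
```

View pics/s6.png

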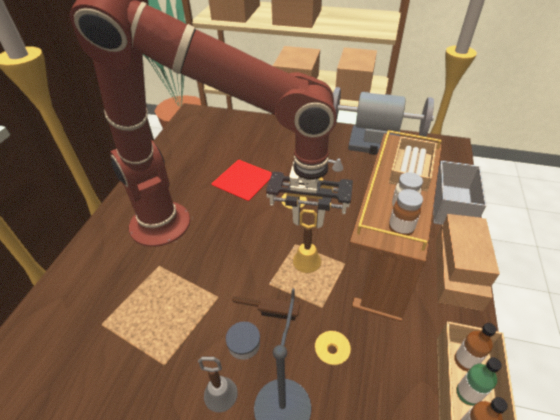

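The scene shows the bell hanging upright from the gripper at (305,255), above the small pad. Lowering.

Request:
arm_command --moves '[[[0.11,0,0.2,0,0,0,1],[0.11,0,0.35,0,0,0,1],[0.11,0,0.4,0,0,0,1],[0.11,0,0.4,0,0,0,1],[0.11,0,0.4,0,0,0,1],[0.11,0,0.4,0,0,0,1],[0.11,0,0.4,0,0,0,1],[0.11,0.03,0.35,0,0,0,1],[0.11,0.04,0.2,0,0,0,1],[0.11,0.04,0.1,0,0,0,1]]]'

```text
clock: 26.75
position: [0.5227, -0.0915, 0.2065]
orientation: [0.686, 0.727, -0.0, 0.001]
wrist_force: [0.5, 0.3, -5.0]
grip_width: 0.0434
grip_force: 29.9
```

Request:
arm_command --moves '[[[0,0,0.12,0,0,0,1],[0,0,0.12,0,0,0,1],[0,0,0.12,0,0,0,1],[0,0,0.12,0,0,0,1],[0,0,0.12,0,0,0,1],[0,0,0.12,0,0,0,1],[0,0,0.12,0,0,0,1],[0,0,0,0,0,0,1],[0,0,0,0,0,0,1],[0,0,0,0,0,0,1]]]'

```text
clock: 27.75
position: [0.5228, -0.0917, 0.1902]
orientation: [0.686, 0.727, -0.0, 0.001]
wrist_force: [0.2, 0.4, -3.7]
grip_width: 0.0433
grip_force: 29.9
```

Run:
```python
from h import *
st()
c=cap('scene'); P=cloud(c); b=c['color'].astype(int)
m=(abs(P[...,0]-.52)<.06)&(abs(P[...,1]+.1)<.06)&(P[...,2]>.012)&(P[...,2]<.3)&(b[...,2]-b[...,0]>90)&(b[...,1]-b[...,0]>70)
q=P[m]; print(len(q),np.percentile(q,[1,50,99],axis=0).round(3).tolist())
```

```text
t 27.75 p [0.5228, -0.0917, 0.1902] q [0.608, 0.59, -0.739, 1.824, 0.493, 0.919, -0.298] z [0.002, -0.002, -1.0] F [0.2, 0.4, -3.7] T [-0.02, -0.1, 0.04] g 0.0433 29.9
169 [[0.504, -0.117, 0.065], [0.526, -0.099, 0.074], [0.547, -0.082, 0.216]]
```

Request:
arm_command --moves '[[[0,0,0.05,0,0,0,1],[0,0,0.05,0,0,0,1],[0,0,0.05,0,0,0,1],[0,0,0.05,0,0,0,1],[0,0,0.05,0,0,0,1],[0,0,0,0,0,0,1],[0,0,0,0,0,0,1],[0,0,0,0,0,0,1],[0,0,0,0,0,0,1],[0,0,0,0,0,0,1]]]'

```text
clock: 28.8
position: [0.5227, -0.0917, 0.1851]
orientation: [0.686, 0.727, -0.0, 0.001]
wrist_force: [-0.1, -0.5, -3.8]
grip_width: 0.0433
grip_force: 29.9
```

Request:
arm_command --moves '[[[0,0,0.03,0,0,0,1],[0,0,0.03,0,0,0,1],[0,0,0.03,0,0,0,1],[0,0,0.03,0,0,0,1],[0,0,0,0,0,0,1],[0,0,0,0,0,0,1],[0,0,0,0,0,0,1],[0,0,0,0,0,0,1],[0,0,0,0,0,0,1],[0,0,0,0,0,0,1]]]'

```text
clock: 29.8
position: [0.5233, -0.0916, 0.1843]
orientation: [0.686, 0.727, -0.0, 0.002]
wrist_force: [-2.0, -0.3, 6.4]
grip_width: 0.0434
grip_force: 30.0
```

Contact is made. I'll unload slightly and then open gently.

Request:
arm_command --moves '[[[0,0,-0.04,0,0,0,1],[0,0,-0.02,0,0,0,1],[0,0,0,0,0,0,1],[0,0,0,0,0,0,0.53],[0,0,0,0,0,0,0.51],[0,0,0,0,0,0,0.47],[0,0,0,0,0,0,0.4],[0,0,0,0,0,0,0.3],[0,0,0,0,0,0,0.15],[0,0,0,0,0,0,0]]]' --newtons 10

```text
clock: 30.8
position: [0.5225, -0.0917, 0.1838]
orientation: [0.686, 0.727, -0.0, 0.001]
wrist_force: [-0.3, 0.3, 0.1]
grip_width: 0.0752
grip_force: 0.0
```

Request:
arm_command --moves '[[[0,0,-0.3,0,0,0,0],[0,0,-0.5,0,0,0,0],[0,0,-0.6,0,0,0,0],[0,0,-0.7,0,0,0,0],[0,0,-0.7,0,0,0,0],[0,0,-0.7,0,0,0,0],[0,0,-0.7,0,0,0,0],[0,0,-0.7,0,0,0,0],[0,0,-0.5,0,0,0,0],[0,0,-0.2,0,0,0,0]]]'

```text
clock: 31.8
position: [0.5231, -0.0913, 0.2976]
orientation: [0.686, 0.727, 0.001, 0.002]
wrist_force: [-0.2, -0.0, -1.0]
grip_width: 0.0928
grip_force: 0.0
```

Run:
```python
from h import *
st(); cs=cap('scene','s7.png'); P=cloud(cs); b=cs['color'].astype(int); w=cap('wrist','w7.png'); W=cloud(w); wb=w['color'].astype(int)
for Q,bb in((P,b),(W,wb)):
  yl=(abs(Q[...,0]-.52)<.07)&(abs(Q[...,1]+.09)<.07)&(bb[...,2]-bb[...,0]>80)&(bb[...,1]-bb[...,0]>50)
  for a0,a1 in((.014,.05),(.15,.215)):
    m=yl&(Q[...,2]>a0)&(Q[...,2]<a1); q=Q[m]; print(a0,len(q),np.percentile(q,[1,50,99],axis=0).round(3).tolist() if len(q) else '')
o=np.hstack([cs['color'][150:350,200:480],w['color'][0:420:1,0:560:1][60:260,140:420]]); cv2.imwrite('pics/fin.png',cv2.resize(o,(800,286)))
```

```text
t 31.8 p [0.5231, -0.0913, 0.2976] q [0.664, 0.476, -0.814, 1.674, 0.376, 1.151, -0.191] z [0.004, -0.002, -1.0] F [-0.2, -0.0, -1.0] T [-0.03, -0.1, -0.02] g 0.0928 0.0
0.014 290 [[0.489, -0.132, 0.014], [0.531, -0.12, 0.028], [0.562, -0.082, 0.049]]
0.15 84 [[0.506, -0.1, 0.151], [0.527, -0.096, 0.194], [0.545, -0.09, 0.21]]
0.014 1039 [[0.488, -0.117, 0.014], [0.522, -0.072, 0.025], [0.562, -0.055, 0.05]]
0.15 793 [[0.504, -0.095, 0.151], [0.525, -0.09, 0.186], [0.546, -0.087, 0.208]]
```

View pics/fin.png

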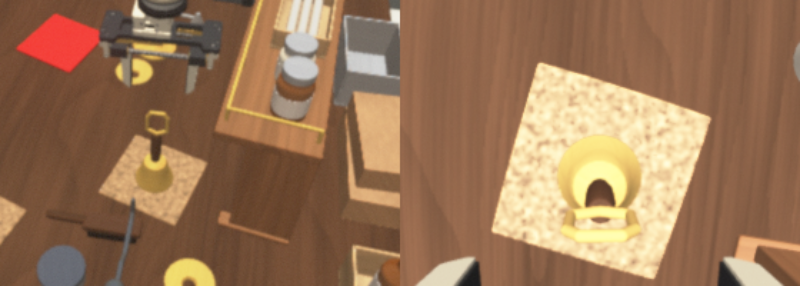

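Both views show the bell standing upright in the middle of the small pad (at (155,165) left, (598,185) right), with the gripper clear. Handing in.

```bash
python3 -c "
from h import *
print(r.sign_off())"
```

```text
the job is handed in; nothing more can be done
None
```

The job is handed in: the lamp paddle is fully up, and the brass bell stands upright in the middle of the small cork pad, let go; I saw nothing else disturbed, and it took about 32 s.

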